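Release and draw out a latched filter slide with a pin tool

TASK

Lay the blue pin tool in the sloped tool rest, pin down, let go so that it lies against the stop, then take it again so that it can work pin-down. With its pin, hold the red button at the bottom of the filter slide's well fully down and, keeping it down, push the slide all the way out until it can go no further; do not touch the slide with the gripper. Then lift the pin out, return the tool to the sloped rest, pin down against the stop, and let go; leave the standing bottles, brass rod and magnetic post where they are.

Things in the scene. Friction and masses are not known exactly. Their poses are not given: they have to be found in the camera images.
- pin_tool: Loose blue pin tool, 0.12 kg, 135 mm long: square handle 24x24x85 mm, then a steel collar 13 mm across and 4 mm long, then a steel pin 8 mm in diameter and 46 mm long. At the start it lies on the table. Origin: centre of the handle's underside as it lay at the start, so the tool's long axis runs 12 mm above it along the body's own z. Body x runs along the tool from handle to pin.
- tool_tip (a point): End of the pin, on the tool's axis: 92.5 mm in front of the handle's centre, 50 mm in front of the handle's front face.
- tool_head (a point): Centre of the handle's rear end face, on the tool's axis, 135 mm behind the tip.
- tool_rest: Fixed sloped rest on a 130x70x8 mm base; origin: centre of its underside. A lane falls at 45 degrees toward the rest's own +x, high end at -x. Lane floor 106 mm long: the lower 68 mm between side walls 30 mm apart, 10 mm high, 42 mm over the outsides; the upper 38 mm a bare spine 18 mm wide with room for fingers beside it. A stop plate 22 mm high closes the low end.
- rest_stop (a point): Where the tip of the pin belongs: on the stop plate, 12 mm above the lane floor (square to it).
- rest_top (a point): Where the centre of the tool's rear end belongs when it lies in the rest, pin down: 135 mm up the slope from rest_stop. The rear 67 mm of the handle is then clear of the side walls and the rear 29 mm overhangs the spine.
- filter_changer: Fixed grey and black filter changer, 200x86 mm, origin at the centre of its underside; rails 34 mm high. The slide comes out along its own -x.
- filter_slide (a joint): How far the aluminium filter slide is out (m): 0 home and latched, 0.060 at its end stop. It drags with about 2 N. Three notches (at 0, 0.02, 0.04) block it unless the button is held more than 5 mm down; let up beyond 0.052, the button springs up and locks the slide out.
- well_mouth (a point): Centre of the mouth of the 16x16 mm square well in the slide's raised block (40 mm along x, 48 mm wide; top 46.5 mm above the table); moves with the slide.
- release_button (a joint): How far the red button at the bottom of the well is pressed (m): 0 up, 0.008 fully down. A spring resists with 2 N at first, 6 N fully down.
- button_top (a point): Centre of the button's top face; 14 mm below the mouth of the well when up, 22 mm when pressed; moves with the slide and the button.
- brass_rod_base: Bystander: brass rod standing in a black base, 50x18x82 mm.
- dropper_bottle: Bystander: brown dropper bottle with white collar, 35 mm across, 99 mm high.
- squeeze_bottle: Bystander: beige squeeze bottle with red tip, 40 mm across, 125 mm high.
- magnetic_base: Bystander: post on a round foot with a round top plate, 64 mm across, 94 mm high.

How it is judged (in metres and radians):
On the way, in this order (a step that is already met when the one before it is completed fails the run):
1. the tool lies in the sloped rest, pin down against the stop, and is let go (distance between tool_tip and rest_stop below 0.014 m and distance between tool_head and rest_top below 0.016 m and contact force between the fingers and pin_tool below 0.1 N), for 0.2 s.
2. the tool holds the button down (value of joint release_button above 0.0055 m and contact force between pin_tool and release_button above 1 N), for 0.05 s.
3. the slide is pushed out with the button still held down by the tool (value of joint filter_slide above 0.05 m and value of joint release_button above 0.0045 m and contact force between pin_tool and release_button above 1 N), for 0.02 s.
At the end, for the whole second after the job is handed in: The slide is out by more than 54 mm and its button is up (within 2 mm); the tool lies at rest in the sloped rest, tip within 14 mm of rest_stop and rear end within 16 mm of rest_top, let go (value of joint filter_slide above 0.054 m and value of joint release_button below 0.002 m and distance between tool_tip and rest_stop below 0.014 m and distance between tool_head and rest_top below 0.016 m and linear speed of pin_tool below 0.02 m/s); the robot touches nothing.
It fails at once if the gripper touches the slide or its button (contact force between the fingers and filter_slide above 1 N).
It fails at once if a bystander is moved or tipped (distance of any of brass_rod_base, dropper_bottle, squeeze_bottle, magnetic_base from where it was at the start of the episode above 0.03 m or angle between any of brass_rod_base, dropper_bottle, squeeze_bottle, magnetic_base's own z axis and vertical above 0.5 rad).
It also fails if it takes over 66 s, if anything falls off the work surface, if the arm or the gripper's body presses on something with over 40 N, if the wrist force passes 120 N, or if a joint passes its speed limit or range.

ROBOT

A 6-joint arm with a two-finger parallel gripper is mounted at the origin on a cart in front of the work surface, level with it; the furniture and walls round the work are solid. World frame = base frame: x ahead of the robot, y to its left, z up, the work surface at z = 0. Lengths are in mm, angles in degrees, forces in N, time in s.
With the tool pointing down it reaches from about 300 to 850 mm from the base axis. Payload 4.2 kg.
Tool frame: the origin (TCP) lies midway between the tips of the shut fingers; the grasp point (between the pads) lies 19 mm behind it; y points along the fingers, z is the direction in which the jaws open and shut, and the axes are right-handed (so a half turn about y gives the same grasp; the last joint's range is limited). The gripper opens to 91 mm and grips with 3 to 60 N. Pads are 32 mm wide; open, the fingers measure 118 mm over their backs; the gripper's body (76 mm by 178 mm) begins 60 mm behind the grasp point.
Start: joints at [75.86, 18.312, 89.639, -0, 72.044, -1.146], TCP at [129.296, 560.291, 213.976] pointing down, gripper open.
Joint ranges: [-177.97, 177.97], [-48.28, 115.42], [12.27, 149.76], [-77.06, 257.06], [2.81, 150.46], [-146.56, 146.56]. Speed limits (degrees/s): [147.25, 147.25, 180, 180, 180, 180].

INTERFACE

Orientations are given as [roll, pitch, yaw] about the fixed x, y, z axes, in that order (R = Rz(yaw) Ry(pitch) Rx(roll)).
In Python, from workcell import env gives the robot as it stands.
- The arm moves only by the shell command python3 -m handwheel 'ROWS' [FORCE]. ROWS is JSON, a list of rows, each a list of 3 entries, a list of its own where there are three numbers: the opening, from 0 (shut) to 1 (fully open), then the shift along the tool's x, y, z in mm, then the turn, a rotation vector about the tool's x, y, z in degrees. A call has exactly 10 rows; each row shifts and turns the commanded pose from where the row before left it, along the tool's axes as they then stand; what a row does not reach is not made up. A row lasts 1/12 s, in which the tool goes at most 41.7 mm and 7.16 degrees, less where a joint would pass 70% of its speed; a pose out of reach is approached as far as the arm can. A call is refused whole if a number of a shift passes 41.7 or a number of a turn 7.16, either way. A call with a gripper value outside its range is refused whole. The fingers move at their own pace and stop on an object; FORCE is the grip in N (left out, the last holds). Time passes only in rows, so rows that do not move let the fingers close, or fill a call up. It gives the time, the measured TCP pose, the force and the opening at its end, in the units of the state.
- env.state(): the state, without advancing time (a new reading comes with each control period).
- env.grab_frame(name): name is "scene" or "side" or "wrist"; returns the picture (480x640x3 uint8, red, green, blue); there is no depth.
- env.camera_info(name): a dict with "fx", "fy", "cx", "cy" (pixels), "camera_from_world" (4x4, takes a point from world to camera coordinates); the wrist camera has in their place "mount" (4x4, takes a point from camera to tool coordinates, whose origin is the TCP and whose axes are the tool frame's). Camera axes: x right, y down, z forward; pixel columns grow to the right and rows downward; lengths in mm; the calibration is good to about 2 mm. The wrist camera is an equidistant fisheye: a pixel r from the principal point sees the ray r / f radians off the axis. A picture is of the moment at which its call begins: read the wrist's pose just before it. camera_info takes no time and is no camera call.
- env.job_done(): hands the job in, once; it reports no verdict.
Trained networks look in the newest picture that a camera, given by its name, has taken for a name from the list of things; names that differ only in an ending like _2 or _b are one class to them, and where a whole thing is asked for, a point or a joint stands for the part that bears it (a point fixed in the world has none). Each returns a list of dicts, best first, with "p" (0 to 1); they miss things now and then, are a little off and sometimes report something else, mostly with a low value. They report only what shows in the picture. A call takes as long as a camera call.
- env.masks_of(camera, label): "region" (480x640 bool, what is visible of it) and "location" ([column, row] in pixels, amid what is visible of it).
The state is a dict: "time_s": time; "qpos": joint angles; "qvel": joint speeds; "effort": joint torques, N m; "ee_pos": TCP position; "ee_rot": TCP orientation; "force": force on the tool from outside, world axes, zero at the start; "torque": the same for the moment, N m; "gripper_width": finger opening in mm.
Only numpy, scipy, OpenCV 4.12 (cv2) and the standard library are available. Lean on these libraries where they do the work, as an engineer would, in place of code of your own. Each camera call takes 0.05 s, during which the arm holds its last target.

## Working session

There is one attempt and no reset: what is moved stays moved. The work goes in short steps, Python scripts to look and compute and a shell command to move; the robot and the scene stay as the last step left them, time stands still between calls to the robot, and variables do not carry over. Pictures are saved under pics/ and viewed, and the job is handed in when it is done.

```bash
ls; mkdir -p pics
python3 - <<'E'
from workcell import env
import cv2
print(env.state())
for n in ["scene","side","wrist"]:
    f=env.grab_frame(n); cv2.imwrite(f"pics/{n}0.png",f[:,:,::-1])
    print(n,env.camera_info(n))
E
```

```text
pics
{'time_s': 0.0, 'qpos': array([ 7.58604215e+01,  1.83501797e+01,  8.97050290e+01, -9.50994590e-05,
        7.20433980e+01, -1.14461813e+00]), 'qvel': array([-0.02755013,  0.01666222, -0.05536419, -0.06805459, -0.07112226,
       -0.02789522]), 'effort': array([-5.26027288e-04, -4.12479186e+01, -2.31971133e+01,  7.27207004e-02,
        4.56814142e-02, -1.39945791e-04]), 'ee_pos': array([129.16397422, 559.7980825 , 213.14425669]), 'ee_rot': array([-9.00985889e+01,  1.87937108e-03, -1.29949326e+01]), 'force': array([ 1.10798347, -0.34244201, -0.25769448]), 'torque': array([-0.01699844,  0.01864438,  0.0194485 ]), 'gripper_width': 90.86730970456762}
scene {'fx': 485.22374691550556, 'fy': 485.22374691550556, 'cx': 316.0027656509556, 'cy': 240.11359007891704, 'camera_from_world': array([[ 7.72960190e-01, -6.34356725e-01, -1.11396021e-02,
        -5.53539780e+02],
       [-3.82276411e-01, -4.51645300e-01, -8.06152138e-01,
         2.32729809e+02],
       [ 5.06356881e-01,  6.27381917e-01, -5.91603448e-01,
         1.01627172e+03],
       [ 0.00000000e+00,  0.00000000e+00,  0.00000000e+
[... 259 characters left out ...]
80238e-01, -4.87090059e-01, -8.65589641e-01,
         9.93383668e+01],
       [ 2.27469522e-01,  8.35279742e-01, -5.00565050e-01,
         1.54112274e+03],
       [ 0.00000000e+00,  0.00000000e+00,  0.00000000e+00,
         1.00000000e+00]])}
wrist {'fx': 371.64829954431775, 'fy': 371.64829954431775, 'cx': 318.559228979726, 'cy': 241.016145968161, 'mount': array([[ 6.68282795e-04,  9.70333431e-01,  2.41769697e-01,
        -6.75989529e+01],
       [-9.09793587e-04, -2.41769061e-01,  9.70333393e-01,
        -1.70273099e+02],
       [ 9.99999363e-01, -8.68417631e-04,  7.21233028e-04,
        -4.80865078e-01],
       [ 0.00000000e+00,  0.00000000e+00,  0.00000000e+00,
         1.00000000e+00]])}
```

View pics/scene0.png

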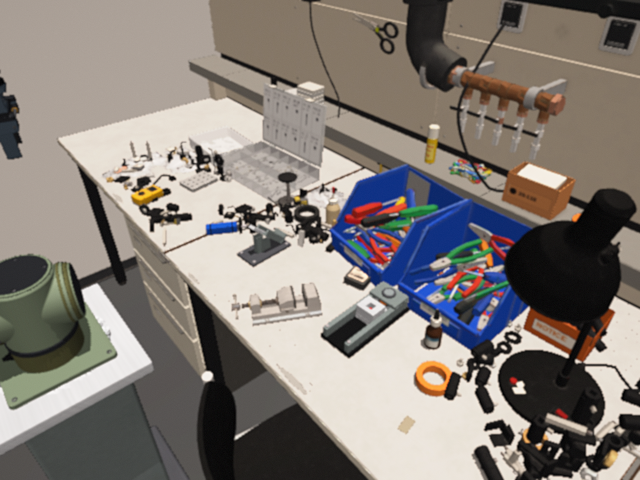

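View pics/side0.png

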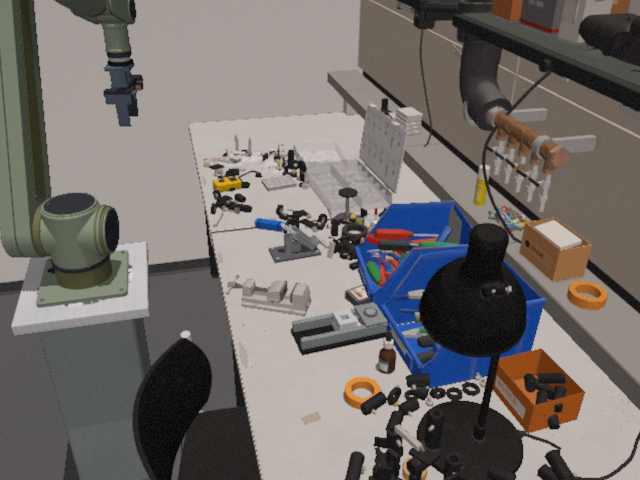

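View pics/wrist0.png

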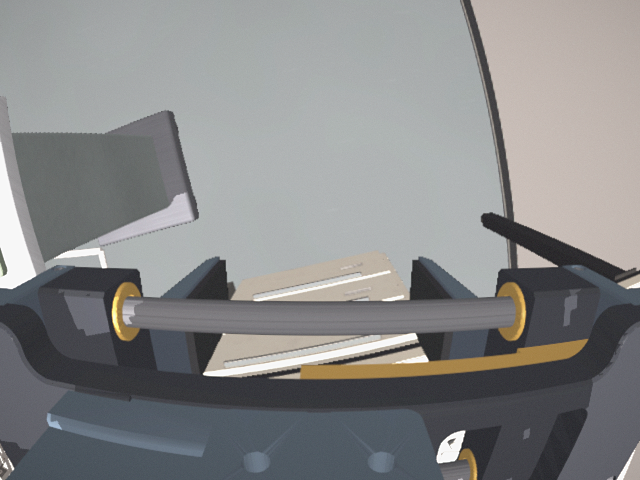

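The scene view shows the blue tool at about (222,228), the rest at (263,243) and the changer at (370,315), with a vise between them at (280,300). The side view agrees. Next I'll run masks and triangulate.

```bash
cat > h.py <<'E'
import numpy as np, cv2
from workcell import env
from scipy.spatial.transform import Rotation as Rn
CI={n:env.camera_info(n) for n in ["scene","side","wrist"]}
def ray(n,px):
    c=CI[n]; T=np.linalg.inv(c["camera_from_world"])
    d=np.array([(px[0]-c["cx"])/c["fx"],(px[1]-c["cy"])/c["fy"],1.]); d=T[:3,:3]@d
    return T[:3,3], d/np.linalg.norm(d)
def onz(n,px,z):
    o,d=ray(n,px); return o+d*(z-o[2])/d[2]
def tri(p1,p2):
    o1,d1=ray("scene",p1); o2,d2=ray("side",p2)
    A=np.stack([d1,-d2],1); s=np.linalg.lstsq(A,o2-o1,rcond=None)[0]
    a=o1+s[0]*d1; b=o2+s[1]*d2
    return (a+b)/2, np.linalg.norm(a-b)
def proj(n,P,pose=None):
    P=np.atleast_2d(np.asarray(P,float)); c=CI[n]
    if n!="wrist":
        q=P@c["camera_from_world"][:3,:3].T+c["camera_from_world"][:3,3]
        return np.c_[q[:,0]/q[:,2]*c["fx"]+c["cx"],q[:,1]/q[:,2]*c["fy"]+c["cy"]]
    pos,R=pose; t=(P-pos)@R
    M=c["mount"]; q=(t-M[:3,3])@M[:3,:3]
    th=np.arctan2(np.hypot(q[:,0],q[:,1]),q[:,2]); ph=np.arctan2(q[:,1],q[:,0])
    return np.c_[c["cx"]+c["fx"]*th*np.cos(ph),c["cy"]+c["fy"]*th*np.sin(ph)]
def wray(px,pose):
    c=CI["wrist"]; M=c["mount"]; u=(np.array(px,float)-[c["cx"],c["cy"]])/c["fx"]
    th=np.hypot(*u); d=np.array([*(u/max(th,1e-9)*np.sin(th)),np.cos(th)])
    pos,R=pose
    return R@M[:3,3]+pos, R@(M[:3,:3]@d)
def wonz(px,pose,z):
    o,d=wray(px,pose); return o+d*(z-o[2])/d[2]
def pose():
    s=env.state(); return s["ee_pos"],Rn.from_euler("xyz",s["ee_rot"],degrees=True).as_matrix()
def save(n,name,zoom=None,P=None,ps=None):
    f=env.grab_frame(n)[:,:,::-1].copy()
    np.save(f"pics/{name}.npy",f)
    if P is not None:
        for p in proj(n,P,ps): cv2.circle(f,tuple(int(round(v)) for v in p),2,(0,255,255),-1)
    if zoom:
        x,y,w,h,k=zoom; f=cv2.resize(f[y:y+h,x:x+w],None,fx=k,fy=k,interpolation=cv2.INTER_CUBIC)
    cv2.imwrite(f"pics/{name}.png",f)
E
python3 - <<'E'
from h import *
import pickle
res={}
for l in ["pin_tool","tool_rest","filter_changer","filter_slide","release_button","well_mouth","brass_rod_base","dropper_bottle","squeeze_bottle","magnetic_base"]:
    for c in ["scene","side"]:
        m=env.masks_of(c,l); res[l,c]=m
        print(l,c,[(round(x["p"],2),np.round(x["location"]),x["region"].sum()) for x in m[:3]])
pickle.dump(res,open("m.pkl","wb"))
print(env.state()["time_s"])
for l in ["pin_tool","tool_rest","filter_changer","filter_slide","release_button","brass_rod_base","dropper_bottle","squeeze_bottle","magnetic_base"]:
    try: print(l,tri(res[l,"scene"][0]["location"],res[l,"side"][0]["location"]))
    except Exception as e: print(l,e)
for n in ["scene","side"]:
    f=cv2.imread(f"pics/{n}0.png")
    a=f[195:370,190:420] if n=="scene" else f[180:355,220:450]
    cv2.imwrite(f"pics/{n}0z.png",cv2.resize(a,None,fx=3.4,fy=3.4,interpolation=cv2.INTER_CUBIC))
E
```

```text
pin_tool scene [(0.8, array([225., 229.]), np.int64(354)), (0.72, array([369., 309.]), np.int64(541))]
pin_tool side [(0.55, array([268., 224.]), np.int64(302))]
tool_rest scene []
tool_rest side [(0.66, array([294., 248.]), np.int64(1178))]
filter_changer scene [(0.79, array([365., 322.]), np.int64(3361))]
filter_changer side [(0.68, array([294., 247.]), np.int64(1163)), (0.56, array([340., 328.]), np.int64(3386)), (0.56, array([373., 223.]), np.int64(116))]
filter_slide scene [(0.74, array([372., 309.]), np.int64(600))]
filter_slide side [(0.68, array([343., 318.]), np.int64(464)), (0.47, array([348., 197.]), np.int64(346)), (0.37, array([336., 330.]), np.int64(3281))]
release_button scene [(0.24, array([263., 244.]), np.int64(1144))]
release_button side []
well_mouth scene [(0.97, array([370., 310.]), np.int64(609)), (0.69, array([263., 244.]), np.int64(1228))]
well_mouth side [(0.82, array([346., 321.]), np.int64(467))]
brass_rod_base scene [(0.6, array([331., 245.]), np.int64(102)), (0.48, array([438., 333.]), np.int64(511))]
brass_rod_base side []
dropper_bottle scene [(0.98, a
[... 262 characters left out ...]
_base side [(0.9, array([348., 197.]), np.int64(259))]
1.15
pin_tool (array([482.1979123 ,  99.21553839,  43.02506547]), np.float64(1.721310191557912))
tool_rest list index out of range
filter_changer (array([ 394.71049081, -533.41183211,  305.80099836]), np.float64(87.9688539476826))
filter_slide (array([ 560.49193391, -379.74905286,   55.08989273]), np.float64(1.5427327839833977))
release_button list index out of range
brass_rod_base list index out of range
dropper_bottle (array([ 624.79438946, -497.4899891 ,   34.37789234]), np.float64(3.335384484338633))
squeeze_bottle list index out of range
magnetic_base (array([721.41059513, 139.01714979,  68.19305222]), np.float64(24.91479931267457))
```

View pics/scene0z.png

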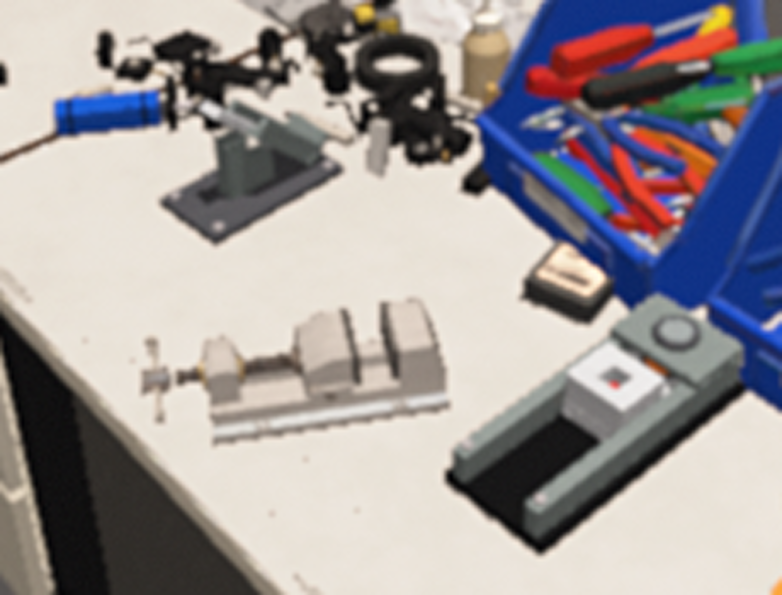

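View pics/side0z.png

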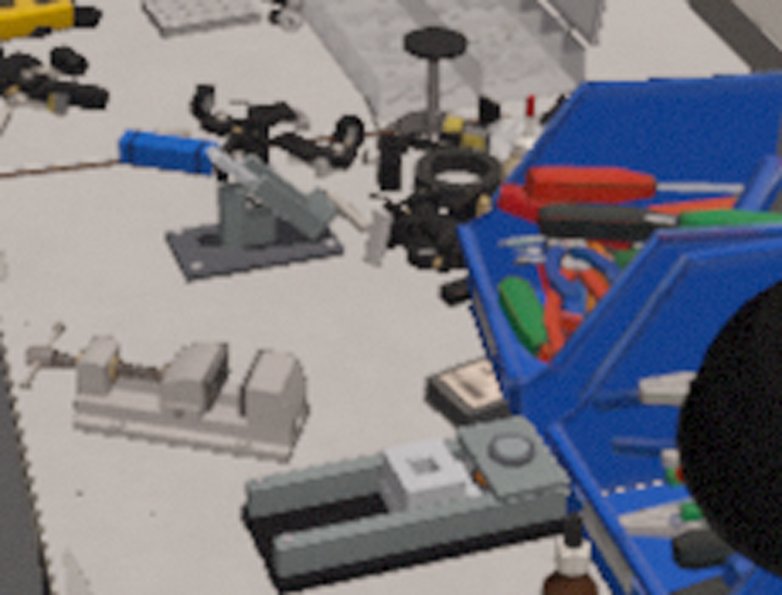

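Run:
```python
from h import *
s=lambda x,y:(190+x/3.4,195+y/3.4)
d=lambda x,y:(220+x/3.4,180+y/3.4)
def show(t,n,z,pts):
    print(t,n,[np.round(onz(n,(s if n=="scene" else d)(*p),z)[:2],1).tolist() for p in pts])
show("rest ABC","scene",4,[(165,205),(217,240),(342,170)])
show("rest ABC","side",4,[(167,237),(190,280),(342,247)])
show("chg","scene",4,[(449,480),(540,548),(745,382)])
show("chg","side",4,[(243,520),(283,587),(568,507)])
show("well","scene",46.5,[(614,377)]); show("well","side",46.5,[(427,465)])
show("tool head, front","scene",12,[(57,117),(160,108)]); show("tool","side",12,[(121,149),(213,157)])
print("posts/bystanders")
show("dropper base","side",0,[(565,610)])
print(onz("scene",(433,347),0), onz("side",(386,373),0))
show("squeeze","scene",0,[(487,100)])
show("magfoot","side",0,[(425,125)])
show("vise","scene",0,[(145,420),(215,440),(447,405)])
print(onz("side",(354,295),0))
```

```text
rest ABC scene [[471.9, 21.0], [479.0, -40.4], [602.7, -31.0]]
rest ABC side [[471.0, 25.2], [476.8, -42.6], [603.5, -22.4]]
chg scene [[458.6, -334.3], [465.6, -411.1], [666.4, -394.6]]
chg side [[455.2, -339.4], [465.7, -410.1], [666.4, -377.3]]
well scene [[570.0, -364.8]]
well side [[571.6, -364.8]]
tool head, front scene [[461.9, 168.8], [533.3, 125.2]]
tool side [[456.8, 164.6], [530.3, 132.6]]
posts/bystanders
dropper base side [[631.9, -468.6]]
[ 6.19280560e+02 -5.03434599e+02  1.13686838e-13] [ 617.38214664 -507.85416905    0.        ]
squeeze scene [[757.6, -26.9]]
magfoot side [[728.7, 168.5]]
vise scene [[341.2, -162.5], [366.6, -207.3], [502.5, -279.8]]
[ 634.97441569 -227.80904002    0.        ]
```

```bash
cat >> h.py <<'E'
def tgt(xhat,yhat):
    """frame from approach yhat and approx xhat"""
    y=np.array(yhat,float); y/=np.linalg.norm(y); x=np.array(xhat,float); x-=y*(x@y); x/=np.linalg.norm(x)
    return np.stack([x,y,np.cross(x,y)],1)
def plan(P,R,n,start=None):
    p0,R0=start if start is not None else pose()
    dr=Rn.from_matrix(R0.T@R).as_rotvec(degrees=True)/n
    D=Rn.from_rotvec(dr,degrees=True).as_matrix()
    S=sum(np.linalg.matrix_power(D,k) for k in range(n))
    sh=np.linalg.solve(S,R0.T@(np.array(P)-p0))
    print("n",n,"shift",np.round(sh,2).tolist(),"|",round(np.linalg.norm(sh),1),"turn",np.round(dr,2).tolist(),round(np.linalg.norm(dr),2))
E
python3 - <<'E'
from h import *
yaw=np.radians(-27)
plan([470,160,150],tgt([np.cos(yaw),np.sin(yaw),0],[0,0,-1]),15)
s=lambda x,y:(190+x/3.4,195+y/3.4)
for p in [(105,65),(170,45),(190,100),(265,45),(280,75),(300,20)]: print(p,onz("scene",s(*p),0).round())
E
for i in 1; do :; done
python3 -m handwheel '[[1,[26,4.3,-24],[0,1,0]],[1,[26,4.3,-24],[0,1,0]],[1,[26,4.3,-24],[0,1,0]],[1,[26,4.3,-24],[0,1,0]],[1,[26,4.3,-24],[0,1,0]],[1,[26,4.3,-24],[0,1,0]],[1,[26,4.3,-24],[0,1,0]],[1,[26,4.3,-24],[0,1,0]],[1,[26,4.3,-24],[0,1,0]],[1,[26,4.3,-24],[0,1,0]]]' 20
```

```text
n 15 shift [30.4, 4.26, -17.6] | 35.4 turn [-0.0, 0.93, -0.0] 0.93
(105, 65) [540. 228.   0.]
(170, 45) [601. 219.   0.]
(190, 100) [567. 135.   0.]
(265, 45) [665. 165.   0.]
(280, 75) [647. 117.   0.]
(300, 20) [713. 179.   0.]
time_s: 1.98
ee_pos: [305.5, 252.2, 171.0]
ee_rot: [-89.9, -0.0, -23.0]
force: [1.4, 0.3, 0.3]
gripper_width: 91.2
```

Run:
```python
from h import *
yaw=np.radians(-27)
plan([450,165,150],tgt([np.cos(yaw),np.sin(yaw),0],[0,0,-1]),6)
```

```text
n 6 shift [27.96, 3.51, -3.15] | 28.4 turn [-0.01, 0.66, 0.01] 0.66
```

```bash
python3 -m handwheel '[[1,[28,3.5,-3.1],[0,0.7,0]],[1,[28,3.5,-3.1],[0,0.7,0]],[1,[28,3.5,-3.1],[0,0.7,0]],[1,[28,3.5,-3.1],[0,0.7,0]],[1,[28,3.5,-3.1],[0,0.7,0]],[1,[28,3.5,-3.1],[0,0.6,0]],[1,[0,0,0],[0,0,0]],[1,[0,0,0],[0,0,0]],[1,[0,0,0],[0,0,0]],[1,[0,0,0],[0,0,0]]]'
python3 - <<'E'
from h import *
ps=pose(); save("wrist","w1"); print(ps[0],env.state()["time_s"])
m=env.masks_of("wrist","pin_tool"); print([(x["p"],x["location"],x["region"].sum()) for x in m])
E
```

```text
time_s: 2.82
ee_pos: [448.7, 166.9, 150.1]
ee_rot: [-90.0, 0.0, -27.0]
force: [-0.3, -0.0, 0.5]
gripper_width: 91.1
[448.72231446 166.90619351 150.07109748] 2.8667
[(0.78, [324.9, 267.9], np.int64(1896))]
```

View pics/w1.png

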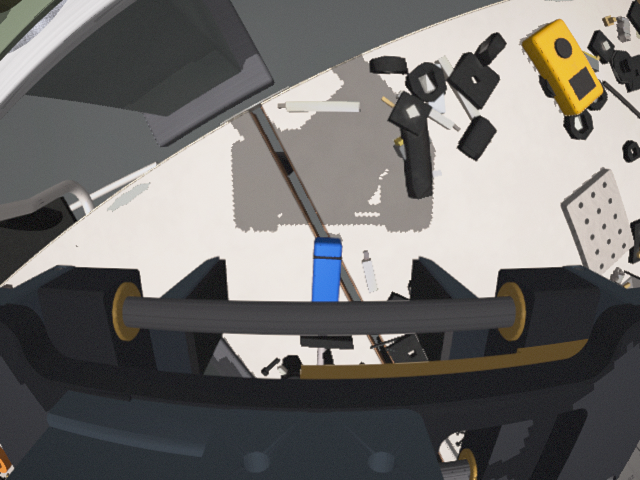

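The wrist view shows the blue handle from its rear edge at (328,238) down to (326,303), where the gripper hides it. There is clutter to the right at about (400,340).

```bash
python3 - <<'E'
from h import *
s=env.state(); ps=pose()
f=np.load("pics/w1.npy").astype(int); b=(f[:,:,0]>f[:,:,2]+60)&(f[:,:,0]>90)
b[:200]=0;b[380:]=0
for r in range(232,362,8):
    c=np.nonzero(b[r,280:380])[0]+280
    if len(c): print(r,c.min(),c.max(),end=" : ")
    if len(c): 
        L=wonz((c.min(),r),ps,24);Q=wonz((c.max(),r),ps,24); print(L[:2].round(1),Q[:2].round(1),np.linalg.norm(L-Q).round(1))
E
python3 - <<'E'
import cv2
f=cv2.imread("pics/w1.png")
cv2.imwrite("pics/w1z.png",cv2.resize(f[215:390,200:440],None,fx=3.3,fy=3.3,interpolation=cv2.INTER_CUBIC))
E
```

```text
240 317 338 : [453.  163.3] [460.9 178.6] 17.3
248 314 341 : [458. 158.] [468.1 177.8] 22.3
256 320 340 : [466.4 159.3] [473.9 174.1] 16.6
264 313 340 : [469.9 150.9] [480.2 171. ] 22.6
272 313 340 : [476.2 147.6] [486.6 167.9] 22.7
280 313 339 : [482.6 144.3] [492.6 164. ] 22.0
288 312 338 : [488.6 140.2] [498.8 160. ] 22.2
296 312 338 : [495.2 136.8] [505.4 156.7] 22.4
```

View pics/w1z.png

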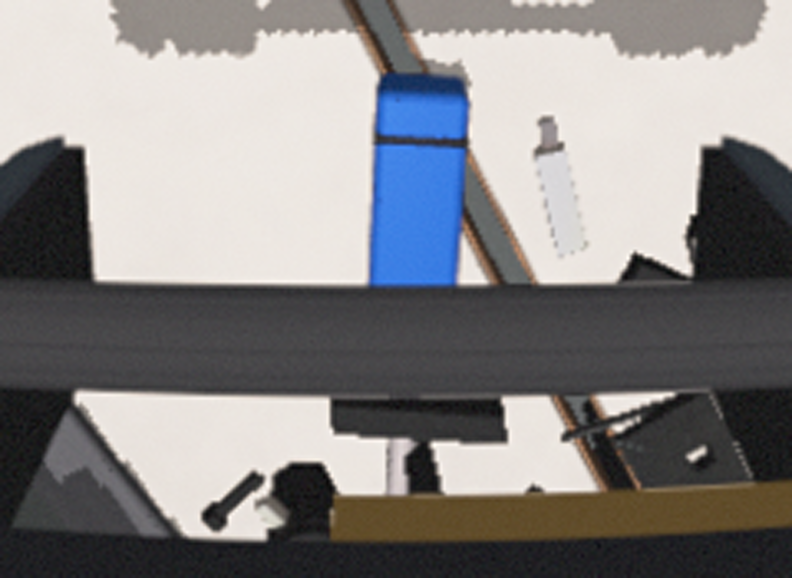

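Run:
```python
from h import *
d=np.array([.869,-.494,0]); t=np.radians(25)
y=np.sin(t)*d-np.cos(t)*np.array([0,0,1]); R=tgt(d,y)
P=np.array([487.8,153.9,9])
plan(P-60*y,R,5)
plan(P,R,10,(P-60*y,R))
```

```text
n 5 shift [-0.01, 17.76, 1.53] | 17.8 turn [-0.12, 0.51, -5.0] 5.03
n 10 shift [0.0, 6.0, 0.0] | 6.0 turn [0.0, 0.0, 0.0] 0.0
```

```bash
python3 -m handwheel '[[0.5,[0,17.8,1.5],[-0.1,0.5,-5]],[0.5,[0,17.8,1.5],[-0.1,0.5,-5]],[0.5,[0,17.8,1.5],[-0.1,0.5,-5]],[0.5,[0,17.8,1.5],[-0.1,0.5,-5]],[0.5,[0,17.8,1.5],[-0.1,0.5,-5]],[0.5,[0,0,0],[0,0,0]],[0.5,[0,0,0],[0,0,0]],[0.5,[0,0,0],[0,0,0]],[0.5,[0,0,0],[0,0,0]],[0.5,[0,0,0],[0,0,0]]]'
python3 - <<'E'
from h import *
d=np.array([.869,-.494,0]); t=np.radians(25)
y=np.sin(t)*d-np.cos(t)*np.array([0,0,1]); R=tgt(d,y)
P=np.array([487.8,153.9,9])
plan(P,R,8)
ps=pose(); save("wrist","w2"); save("side","s2",(180,100,260,195,3))
E
```

```text
time_s: 3.75
ee_pos: [465.6, 164.6, 70.9]
ee_rot: [-90.1, -23.1, -29.7]
force: [0.8, -0.1, -0.2]
gripper_width: 45.8
n 8 shift [-0.33, 8.31, 0.21] | 8.3 turn [0.02, -0.0, -0.23] 0.23
```

View pics/w2.png

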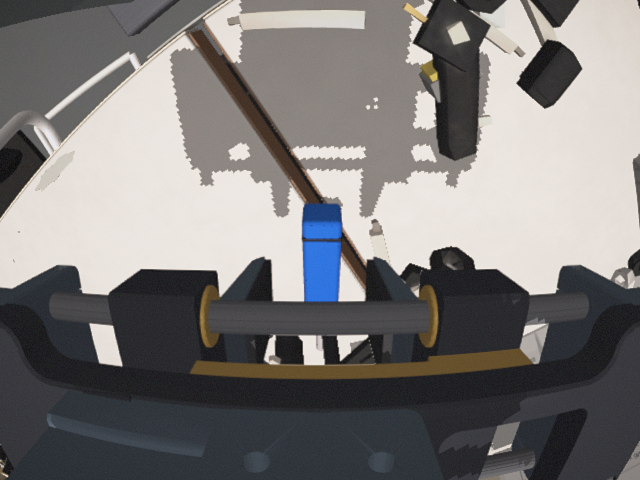

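View pics/s2.png

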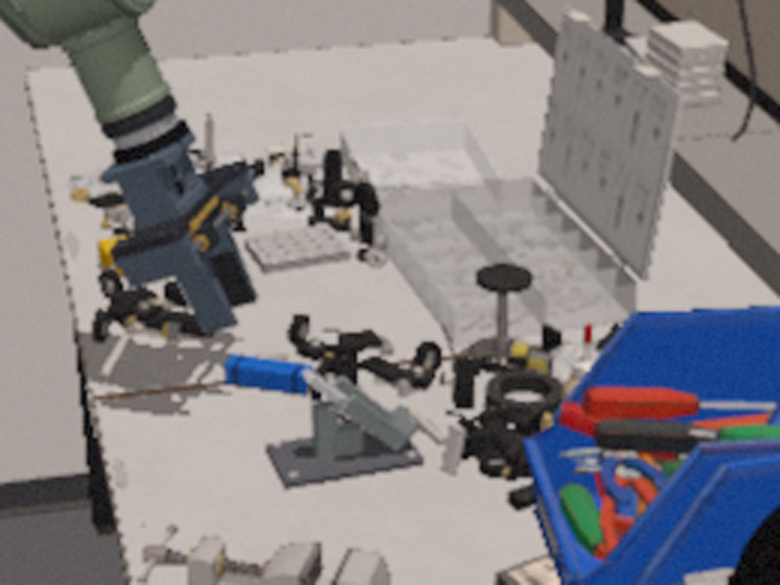

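The tool is centred between the fingers, with the handle at about (321,270). Going down and closing.

```bash
python3 -m handwheel '[[0.5,[0,9,0.2],[0,0,-0.2]],[0.5,[0,9,0.2],[0,0,-0.2]],[0.5,[0,9,0.2],[0,0,-0.2]],[0.5,[0,9,0.2],[0,0,-0.2]],[0.5,[0,9,0.2],[0,0,-0.2]],[0.5,[0,8,0.2],[0,0,-0.2]],[0.5,[0,7,0.2],[0,0,-0.2]],[0.5,[0,5,0.2],[0,0,-0.2]],[0.5,[0,0,0],[0,0,0]],[0.5,[0,0,0],[0,0,0]]]'
```

```text
time_s: 4.68
ee_pos: [488.2, 152.5, 10.2]
ee_rot: [-90.3, -24.7, -29.6]
force: [0.1, -0.4, 0.4]
gripper_width: 45.6
```

```bash
python3 -m handwheel '[[0,[0,0,0],[0,0,0]],[0,[0,0,0],[0,0,0]],[0,[0,0,0],[0,0,0]],[0,[0,0,0],[0,0,0]],[0,[0,0,0],[0,0,0]],[0,[4.2,-9,0],[0,0,0]],[0,[8.4,-18,0],[0,0,0]],[0,[8.4,-18,0],[0,0,0]],[0,[8.4,-18,0],[0,0,0]],[0,[8.4,-18,0],[0,0,0]]]' 35
python3 - <<'E'
from h import *
ps=pose(); save("wrist","w3"); save("side","s3",(180,100,260,195,3)); save("scene","c3",(170,120,260,195,3))
E
```

```text
time_s: 5.52
ee_pos: [488.0, 152.6, 100.1]
ee_rot: [-90.3, -24.6, -29.5]
force: [0.7, -0.1, -0.8]
gripper_width: 23.4
```

View pics/s3.png

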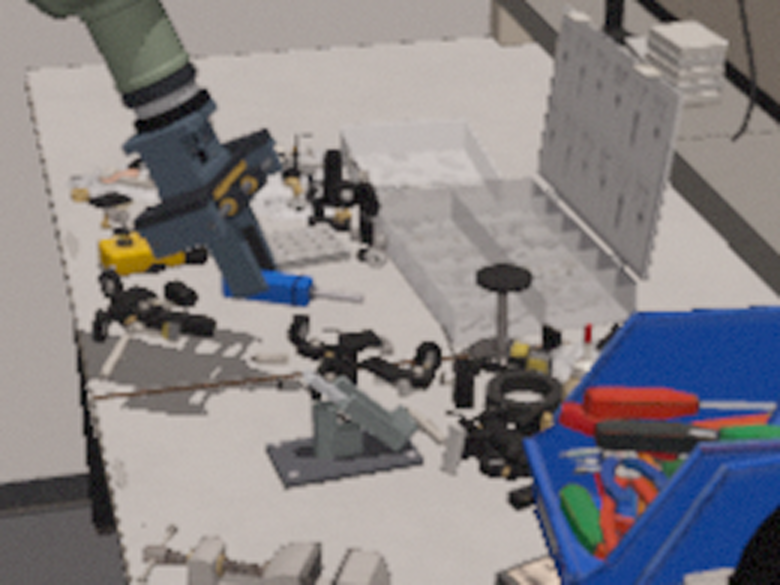

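View pics/c3.png

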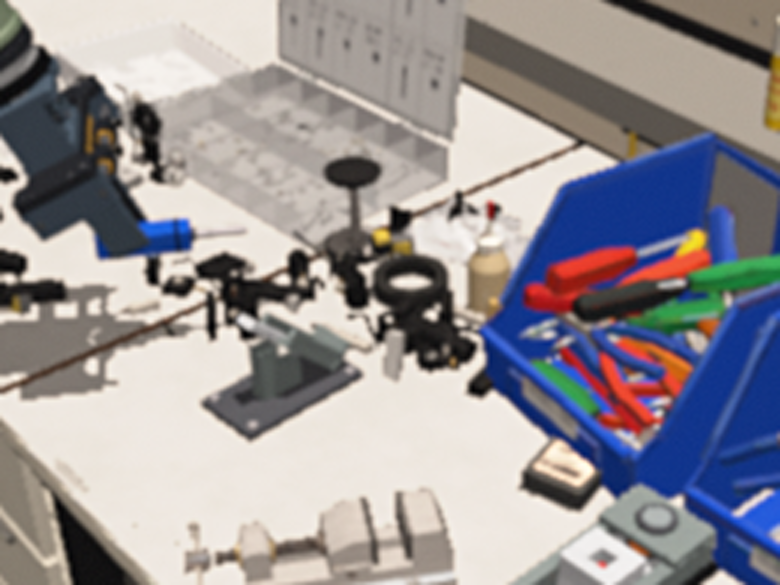

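View pics/w3.png

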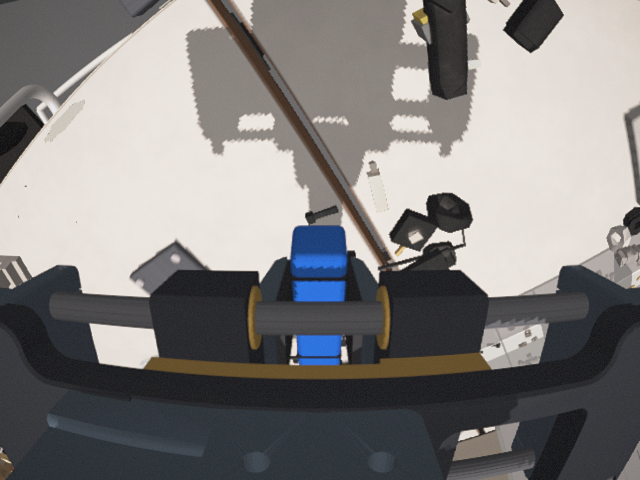

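The tool is held level, with the pin tip at side zoom (362,300) and scene zoom (245,231). The rest is now unobstructed, so I'll zoom in on it.

Run:
```python
from h import *
print(tri((170+245/3,120+231/3),(180+362/3,100+300/3)))
f=np.load("pics/c3.npy"); a=f[215:275,230:300]; f=np.load("pics/s3.npy"); b=f[215:270,260:330]
cv2.imwrite("pics/rz_c.png",cv2.resize(a,None,fx=10,fy=10,interpolation=cv2.INTER_CUBIC))
cv2.imwrite("pics/rz_s.png",cv2.resize(b,None,fx=10,fy=10,interpolation=cv2.INTER_CUBIC))
```

```text
(array([576.68751134, 101.97700139, 104.25501822]), np.float64(2.76155742686481))
```

View pics/rz_c.png

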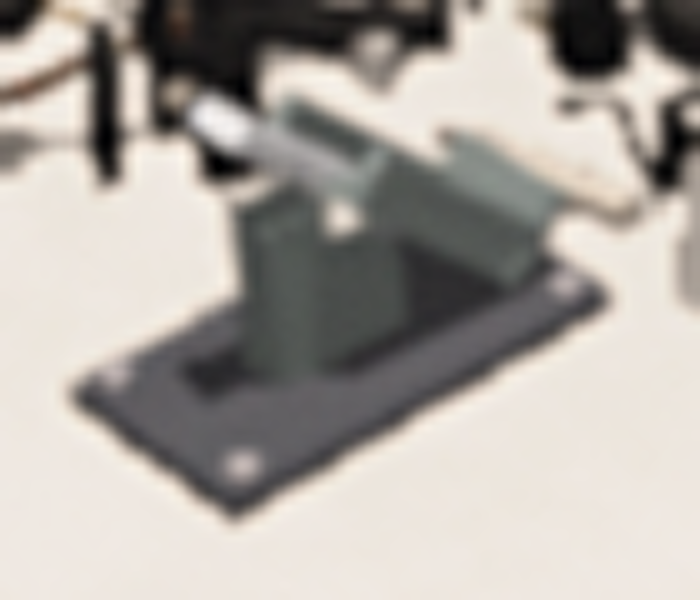

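View pics/rz_s.png

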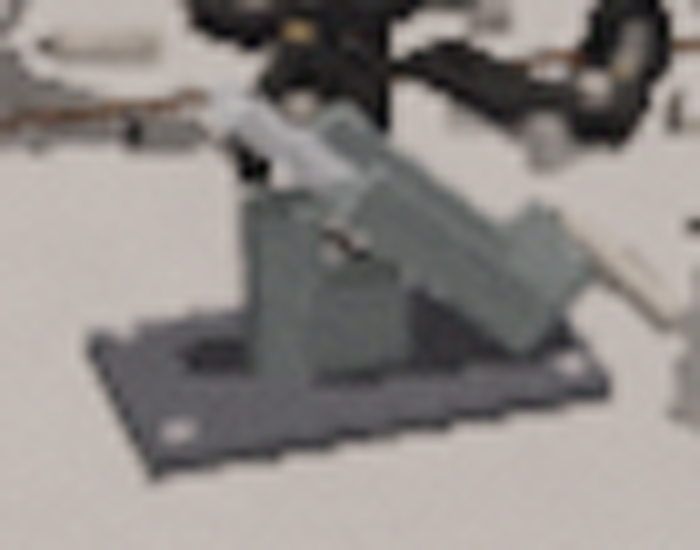

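```bash
cat > fit.py <<'E'
from h import *
from scipy.optimize import least_squares
def fit(obs,x0):
    # obs: list (cam, px, localpoint)
    def r(v):
        c,s=np.cos(v[2]),np.sin(v[2]); o=[]
        for n,px,l in obs:
            P=[v[0]+c*l[0]-s*l[1],v[1]+s*l[0]+c*l[1],l[2]]
            o+=list(proj(n,P)[0]-px)
        return np.array(o)
    q=least_squares(r,x0); return q.x,r(q.x).reshape(-1,2).round(1)
E
python3 - <<'E'
from fit import *
c=lambda x,y:np.array((230+x/10-.45,215+y/10-.45)); s=lambda x,y:np.array((260+x/10-.45,215+y/10-.45))
o=[("scene",c(72,392),(-65,35,4)),("scene",c(233,520),(-65,-35,0)),("scene",c(608,303),(65,-35,2)),
("side",s(90,340),(-65,35,6)),("side",s(152,478),(-65,-35,0)),("side",s(608,398),(65,-35,1))]
x,r=fit(o,[537,-5,.1]); print(x[:2],np.degrees(x[2]),r.tolist())
plan([560,0,210],tgt([np.cos(.1),np.sin(.1),0],[0,0,-1]),10)
E
```

```text
[537.35875109   1.72064491] 4.769847194313891 [[-1.0, 0.1], [-0.4, 0.5], [0.2, -0.1], [-0.3, -0.5], [0.4, 0.6], [1.3, 0.2]]
n 10 shift [13.0, -7.87, -13.9] | 20.6 turn [0.77, -3.48, 2.4] 4.3
```

```bash
python3 -m handwheel '[[0,[13,-7.9,-13.9],[0.8,-3.5,2.4]],[0,[13,-7.9,-13.9],[0.8,-3.5,2.4]],[0,[13,-7.9,-13.9],[0.8,-3.5,2.4]],[0,[13,-7.9,-13.9],[0.8,-3.5,2.4]],[0,[13,-7.9,-13.9],[0.8,-3.5,2.4]],[0,[13,-7.9,-13.9],[0.8,-3.5,2.4]],[0,[13,-7.9,-13.9],[0.8,-3.5,2.4]],[0,[13,-7.9,-13.9],[0.8,-3.5,2.4]],[0,[13,-7.9,-13.9],[0.8,-3.5,2.4]],[0,[13,-7.9,-13.9],[0.8,-3.5,2.4]]]'
python3 -m handwheel '[[0,[0,0,0],[0,0,0]],[0,[0,0,0],[0,0,0]],[0,[0,0,0],[0,0,0]],[0,[0,0,0],[0,0,0]],[0,[0,0,0],[0,0,0]],[0,[0,0,0],[0,0,0]],[0,[0,0,0],[0,0,0]],[0,[0,0,0],[0,0,0]],[0,[0,0,0],[0,0,0]],[0,[0,0,0],[0,0,0]]]'
python3 - <<'E'
from h import *
ps=pose(); save("wrist","w4"); np.savez("w4pose.npz",p=ps[0],R=ps[1])
f=np.load("pics/w4.npy"); cv2.imwrite("pics/w4z.png",cv2.resize(f[100:300,180:440],None,fx=3,fy=3,interpolation=cv2.INTER_CUBIC))
E
```

```text
time_s: 6.5
ee_pos: [551.7, 5.5, 202.7]
ee_rot: [-90.4, -0.8, 3.9]
force: [0.7, -0.1, -1.1]
gripper_width: 23.9
time_s: 7.33
ee_pos: [552.4, 7.0, 204.1]
ee_rot: [-90.5, -1.1, 3.8]
force: [-1.2, -0.8, -1.7]
gripper_width: 23.8
```

View pics/w4z.png

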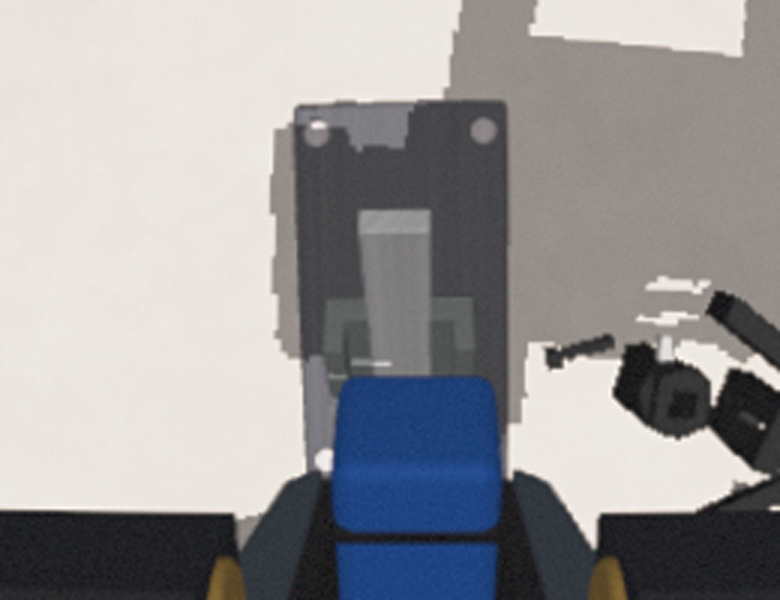

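View pics/w4.png

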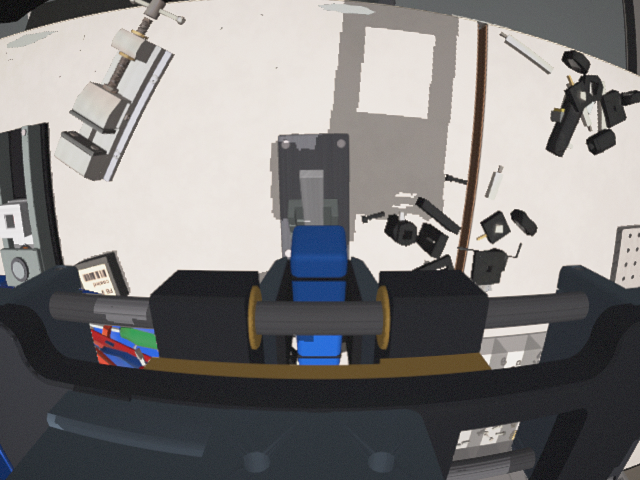

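Run:
```python
from fit import *
c=lambda x,y:np.array((230+x/10-.45,215+y/10-.45)); s=lambda x,y:np.array((260+x/10-.45,215+y/10-.45))
z=np.load("w4pose.npz"); ps=(z["p"],z["R"])
w=lambda x,y:(180+x/3-.33,100+y/3-.33)
x0,y0,a=537.4,1.7,np.radians(4.77)
def loc(P):
    d=np.array(P)-[x0,y0,0]; C,S=np.cos(a),np.sin(a); return np.round([C*d[0]+S*d[1],-S*d[0]+C*d[1],d[2]],1)
for n,p in dict(baseL=(293,104),baseR=(507,101),baseRlow=(508,470)).items(): print(n,loc(wonz(w(*p),ps,8)))
for n,(p,q) in dict(farwall=((290,97),(345,105)),stopnear=((560,205),(592,258)),stopfar=((445,135),(545,205)),wallbot=((515,285),(520,350)),spfar=((225,90),(235,92)),spnear=((187,115),(208,108))).items():
    P,e=tri(c(*p),s(*q)); print(n,loc(P),e.round(1))
for z_ in (85,95,105): print("spine end",z_,loc(wonz(w(361,234),ps,z_)),loc(wonz(w(431,234),ps,z_)),loc(wonz(w(358,210),ps,z_)))
for z_ in (50,60,70,80): print("wall",z_,loc(wonz(w(325,297),ps,z_)),loc(wonz(w(474,297),ps,z_)), loc(wonz(w(474,318),ps,z_)))
```

```text
baseL [-65.2 -36.6   8. ]
baseR [-64.8  32.8   8. ]
baseRlow [59.9 32.8  8. ]
farwall [ 3.1 15.5 75.2] 1.7
stopnear [ 57.9 -25.9  37.5] 7.6
stopfar [65.7 32.4 24.1] 1.7
wallbot [ 38.8 -27.3  17.2] 0.1
spfar [-31.2  -3.9  98.9] 5.7
spnear [-35.8   7.1  88.7] 4.8
spine end 85 [-28.9 -10.9  85. ] [-28.6   7.2  85. ] [-35.2 -11.5  85. ]
spine end 95 [-29.8 -10.3  95. ] [-29.5   7.2  95. ] [-35.9 -10.9  95. ]
spine end 105 [-30.8  -9.7 105. ] [-30.5   7.2 105. ] [-36.6 -10.3 105. ]
wall 50 [ -7.3 -24.   50. ] [-6.6 19.7 50. ] [-0.3 19.6 50. ]
wall 60 [ -8.8 -23.   60. ] [-8.1 19.2 60. ] [-2.  19.2 60. ]
wall 70 [-10.3 -22.1  70. ] [-9.6 18.8 70. ] [-3.8 18.8 70. ]
wall 80 [-11.8 -21.2  80. ] [-11.1  18.4  80. ] [-5.5 18.4 80. ]
```

```bash
cat > rest.py <<'E'
from fit import *
RY=np.radians(4.7); RC=np.array([537.6,-0.2,0]); Rr=Rn.from_euler("z",RY).as_matrix()
c_=np.sqrt(.5)
STOP=RC+Rr@[53.5,0,28.5]; D=Rr@[c_,0,-c_]; N=Rr@[c_,0,c_]
TOP=STOP-135*D
E
python3 - <<'E'
from rest import *
print(STOP,TOP)
t=np.radians(24.7); y=np.sin(t)*D-np.cos(t)*N; R=tgt(D,y)
def T(back,up): return STOP-back*D+up*N-102*D-1.8*N
print(T(4,3),T(10,55)); plan(T(10,55),R,6); plan(T(5,4),R,8,(T(10,55),R))
E
```

```text
[590.92010019   4.18371021  28.5       ] [495.78167782  -3.63809193 123.95941546]
[517.06449527  -1.88832582 104.30184694] [549.48203178   0.77688084 145.31404025]
n 6 shift [0.77, 9.85, -0.93] | 9.9 turn [0.05, -0.16, 3.57] 3.58
n 8 shift [-2.1, 6.05, 0.0] | 6.4 turn [0.0, 0.0, 0.0] 0.0
```

```bash
python3 -m handwheel '[[0,[0.8,9.8,-0.9],[0,-0.2,3.6]],[0,[0.8,9.8,-0.9],[0,-0.2,3.6]],[0,[0.8,9.8,-0.9],[0,-0.2,3.6]],[0,[0.8,9.8,-0.9],[0,-0.2,3.6]],[0,[0.8,9.8,-0.9],[0,-0.2,3.6]],[0,[0.8,9.8,-0.9],[0,-0.2,3.6]],[0,[0,0,0],[0,0,0]],[0,[0,0,0],[0,0,0]],[0,[0,0,0],[0,0,0]],[0,[0,0,0],[0,0,0]]]'
python3 - <<'E'
from rest import *
t=np.radians(24.7); y=np.sin(t)*D-np.cos(t)*N; R=tgt(D,y)
def T(back,up): return STOP-back*D+up*N-102*D-1.8*N
plan(T(5,4),R,8)
p,Rr_=pose(); L=R.T@Rr_; dd=Rr_@R.T@D; nn=Rr_@R.T@N; tip=p+102*dd+1.8*nn; head=tip-135*dd
print("tip exp",tip)
for n in("side","scene"):
    m=proj(n,[tip,head,STOP,TOP]); print(n,m.round(0).tolist())
    x,y_=m[2].astype(int); save(n,"p5"+n,(x-70,y_-90,130,120,6),[tip,head,STOP,TOP])
E
```

```text
time_s: 8.22
ee_pos: [549.6, 0.8, 146.7]
ee_rot: [-90.3, 20.3, 4.9]
force: [-0.4, -0.3, -1.4]
gripper_width: 23.9
n 8 shift [-2.05, 6.22, 0.02] | 6.6 turn [0.04, 0.02, -0.0] 0.05
tip exp [622.76008429   6.85880325  75.82484203]
side [[325.0, 224.0], [291.0, 196.0], [314.0, 241.0], [279.0, 215.0]]
scene [[287.0, 214.0], [256.0, 196.0], [279.0, 233.0], [247.0, 218.0]]
```

View pics/p5side.png

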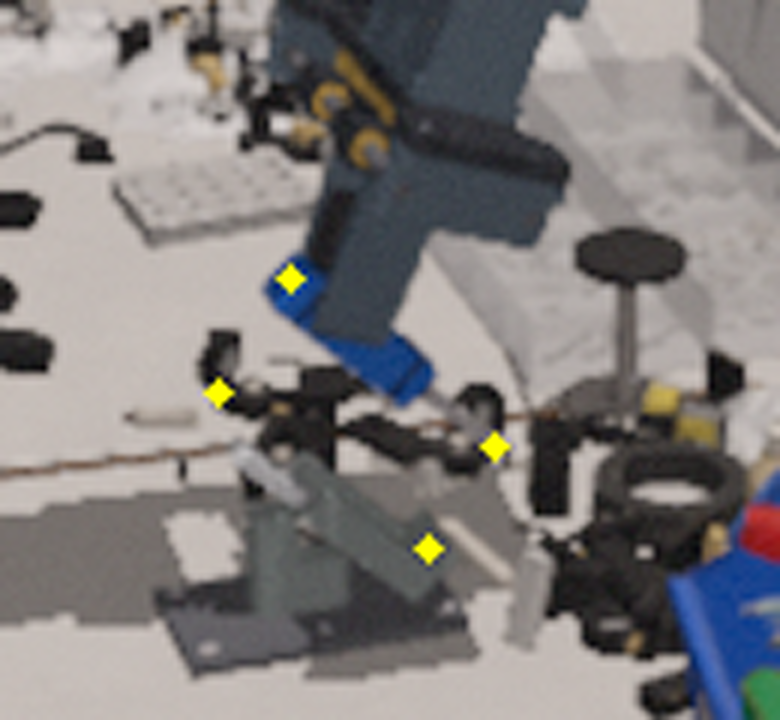

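View pics/p5scene.png

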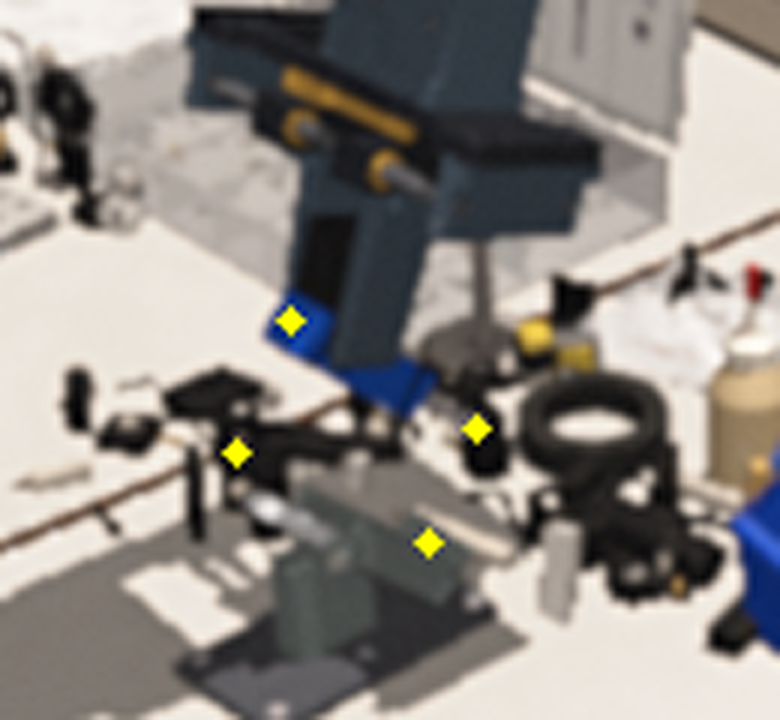

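Tool tip, head and lane markers all line up in both views, with the predicted head on the blue rear end. Moving into the lane.

```bash
python3 -m handwheel '[[0,[-2,6.2,0],[0,0,0]],[0,[-2,6.2,0],[0,0,0]],[0,[-2,6.2,0],[0,0,0]],[0,[-2,6.2,0],[0,0,0]],[0,[-2,6.2,0],[0,0,0]],[0,[-2,6.2,0],[0,0,0]],[0,[-2,6.2,0],[0,0,0]],[0,[-2,6.2,0],[0,0,0]],[0,[0,0,0],[0,0,0]],[0,[0,0,0],[0,0,0]]]'
python3 - <<'E'
from rest import *
p=pose()[0]; print((p-STOP)@N,(p-STOP)@D)
for n in("side","scene"):
    x,y_=proj(n,STOP)[0].astype(int); save(n,"p6"+n,(x-70,y_-90,130,120,6))
E
```

```text
time_s: 9.15
ee_pos: [517.2, -2.2, 104.4]
ee_rot: [-90.3, 20.5, 4.9]
force: [0.2, 0.1, -0.4]
gripper_width: 23.7
1.320174762260885 -106.00766131616899
```

View pics/p6side.png

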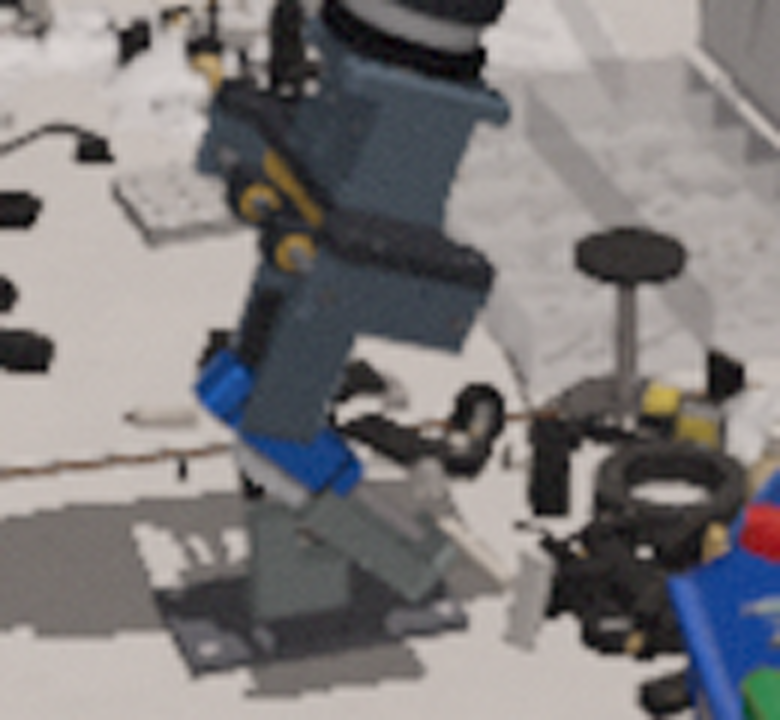

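View pics/p6scene.png

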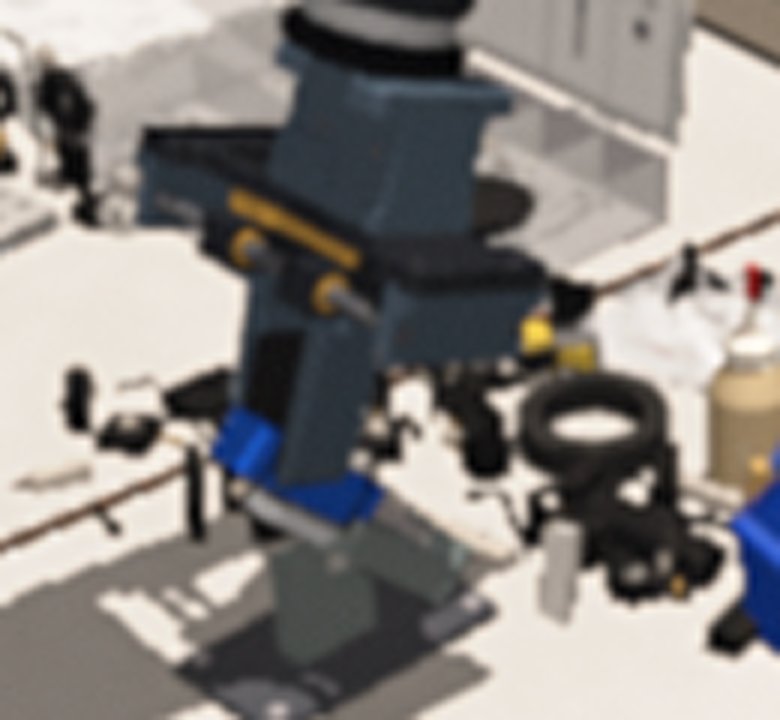

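```bash
python3 -m handwheel '[[0,[-0.4,0.9,0],[0,0,0]],[0,[-0.4,0.9,0],[0,0,0]],[0,[-0.4,0.9,0],[0,0,0]],[0,[0,0,0],[0,0,0]],[0,[0,0,0],[0,0,0]],[0,[0,0,0],[0,0,0]],[0,[0,0,0],[0,0,0]],[0,[0,0,0],[0,0,0]],[0,[0,0,0],[0,0,0]],[0,[0,0,0],[0,0,0]]]'
```

```text
time_s: 10.08
ee_pos: [515.4, -2.4, 102.5]
ee_rot: [-90.3, 20.5, 4.9]
force: [-0.5, -0.2, -0.5]
gripper_width: 23.9
```

```bash
python3 -m handwheel '[[0,[-0.4,0.9,0],[0,0,0]],[0,[-0.4,0.9,0],[0,0,0]],[0,[0,0,0],[0,0,0]],[0,[0,0,0],[0,0,0]],[0,[0,0,0],[0,0,0]],[0,[0,0,0],[0,0,0]],[0,[0,0,0],[0,0,0]],[0,[0,0,0],[0,0,0]],[0,[0,0,0],[0,0,0]],[0,[0,0,0],[0,0,0]]]'
python3 - <<'E'
from rest import *
print(env.state()["force"])
for n in("side",):
    x,y_=proj(n,STOP)[0].astype(int); save(n,"p7"+n,(x-50,y_-50,80,60,10))
E
```

```text
time_s: 10.92
ee_pos: [515.0, -2.4, 102.1]
ee_rot: [-90.3, 20.3, 4.9]
force: [2.1, 0.1, 5.5]
gripper_width: 23.7
[2.05670301 0.06566761 5.48587232]
```

View pics/p7side.png

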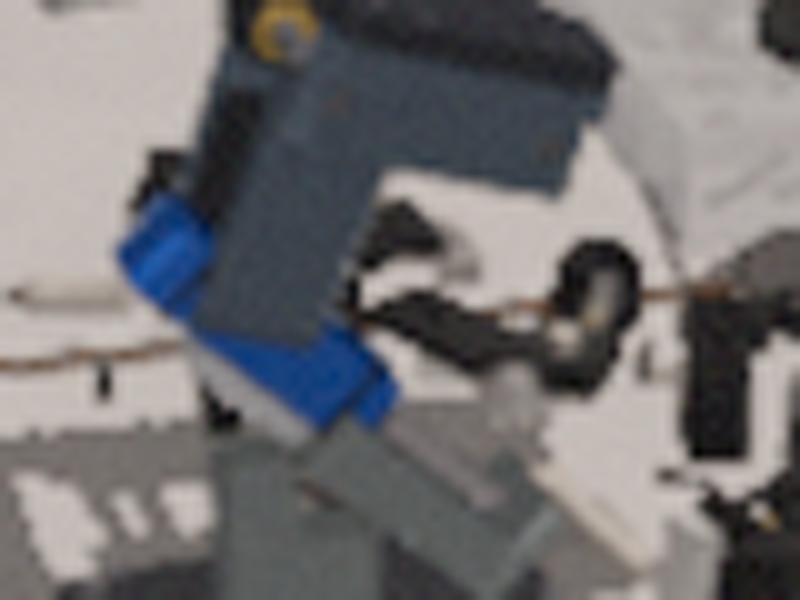

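There is a 6 N contact at the expected height and the handle sits between the walls, with its front at zoom (370,390). Releasing.

```bash
python3 -m handwheel '[[0.3,[0,0,0],[0,0,0]],[0.4,[0,0,0],[0,0,0]],[0.5,[0,0,0],[0,0,0]],[0.5,[0,0,0],[0,0,0]],[0.5,[0,0,0],[0,0,0]],[0.5,[0,0,0],[0,0,0]],[0.5,[0,0,0],[0,0,0]],[0.5,[0,0,0],[0,0,0]],[0.5,[0,0,0],[0,0,0]],[0.5,[0,0,0],[0,0,0]]]'
python3 - <<'E'
from rest import *
print(env.state()["force"])
for n in("side","scene"):
    x,y_=proj(n,STOP)[0].astype(int); save(n,"p8"+n,(x-50,y_-50,80,60,10),[STOP,TOP])
E
```

```text
time_s: 11.8
ee_pos: [514.0, -2.5, 101.1]
ee_rot: [-90.3, 20.5, 4.9]
force: [0.2, -0.9, 0.3]
gripper_width: 45.5
[ 0.21361058 -0.86242828  0.28693155]
```

View pics/p8side.png

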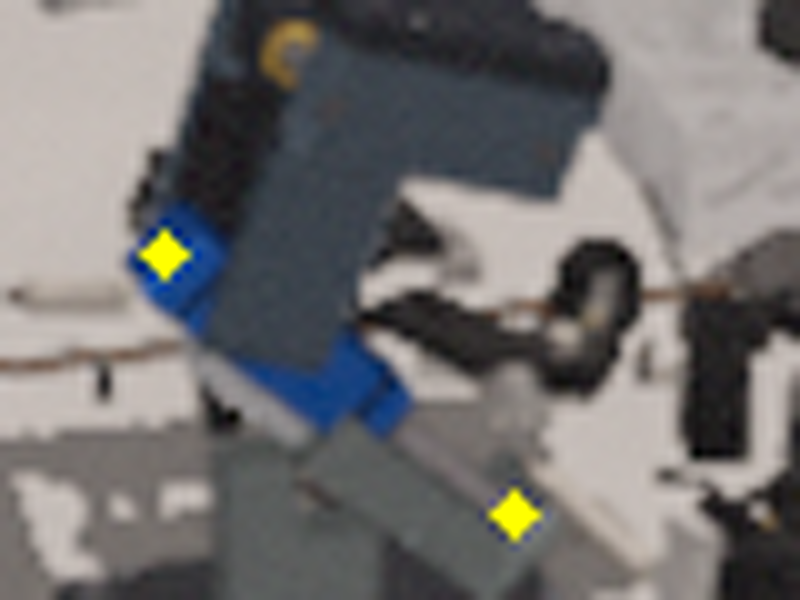

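View pics/p8scene.png

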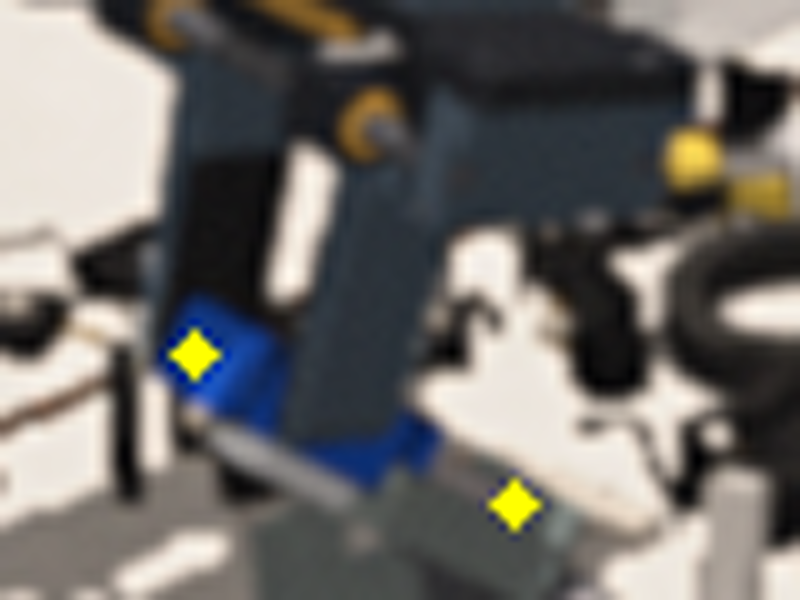

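After release the tool slid slightly and its head now sits on the TOP marker. Retreating, then on to the inline regrasp.

```bash
python3 -m handwheel '[[0.5,[0,-8,0],[0,0,0]],[0.5,[0,-15,0],[0,0,0]],[0.5,[0,-25,0],[0,0,0]],[0.5,[0,-27,0],[0,0,0]],[0.5,[0,-25,0],[0,0,0]],[0.5,[0,0,0],[0,0,-6]],[0.5,[0,0,0],[0,0,-7]],[0.5,[0,0,0],[0,0,-7]],[0.5,[0,0,0],[0,0,0]],[0.5,[0,0,0],[0,0,0]]]'
python3 - <<'E'
from rest import *
p,R0=pose(); save("wrist","w9"); np.savez("w9pose.npz",p=p,R=R0)
for n in("side","scene"):
    x,y_=proj(n,STOP)[0].astype(int); save(n,"p9"+n,(x-60,y_-55,100,75,8),[STOP,TOP])
R=tgt(N,D); plan(TOP-43*D,R,8)
E
```

```text
time_s: 12.73
ee_pos: [547.7, 0.9, 196.1]
ee_rot: [-90.3, 0.5, 5.0]
force: [0.6, -0.6, 0.1]
gripper_width: 45.0
n 8 shift [-12.07, 1.29, 0.02] | 12.1 turn [0.02, 0.05, -5.69] 5.69
```

View pics/p9side.png

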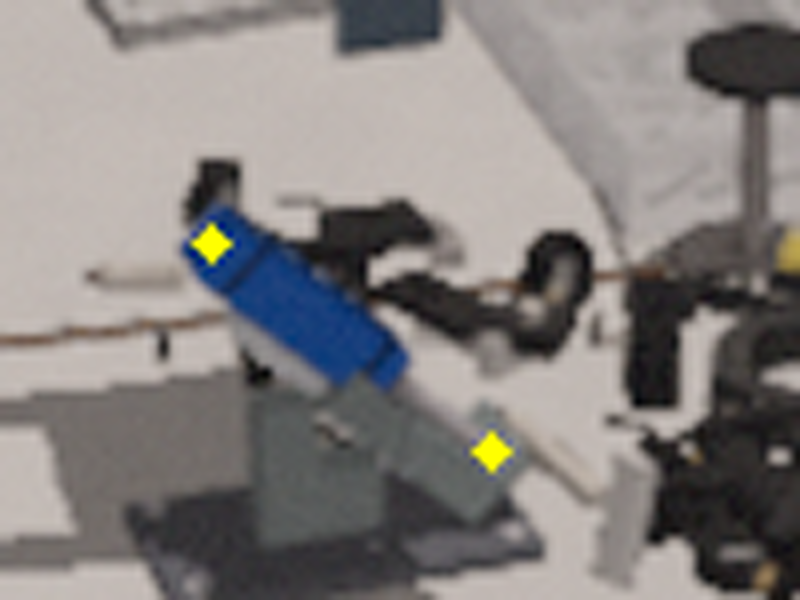

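View pics/p9scene.png

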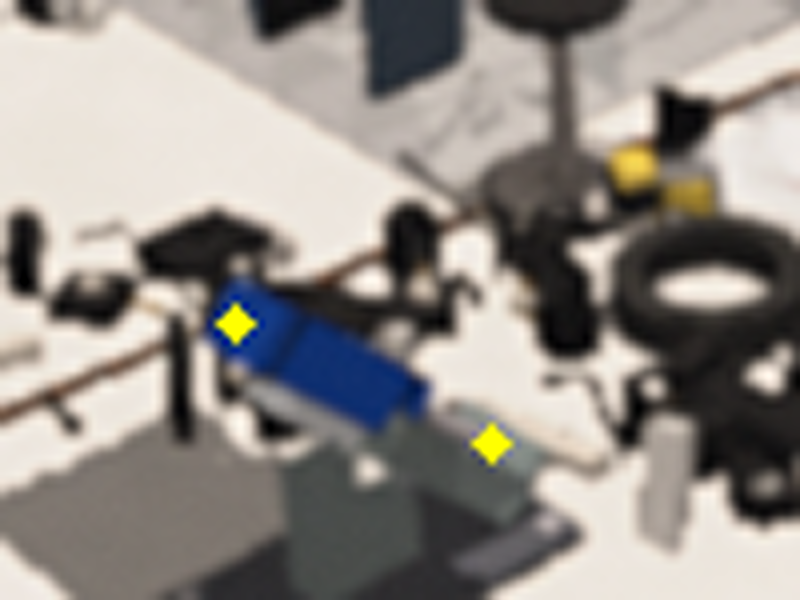

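View pics/w9.png

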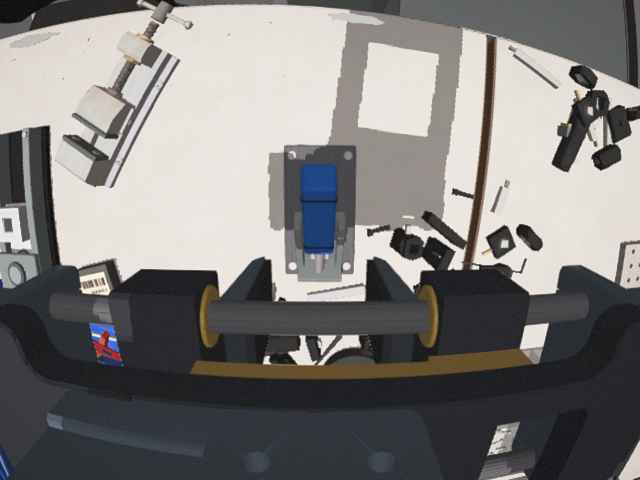

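The tool lies square in the lane, with rear end and pin on the markers. I'll overlay the predicted handle on the wrist picture.

Run:
```python
from rest import *
z=np.load("w9pose.npz"); ps=(z["p"],z["R"]); Y=Rr@[0,1,0]
P=[TOP+s*D+n*N+y*Y for s in(0,85) for n in(-12,12) for y in(-12,12)]+[STOP]
f=np.load("pics/w9.npy")[130:290,250:400]; f=cv2.resize(f,None,fx=4,fy=4,interpolation=cv2.INTER_CUBIC)
for q in proj("wrist",P,ps): cv2.circle(f,tuple(int(v) for v in ((q-[250,130]+.5)*4)),3,(0,255,255),-1)
cv2.imwrite("pics/w9z.png",f)
```

```text
(no output)
```

View pics/w9z.png

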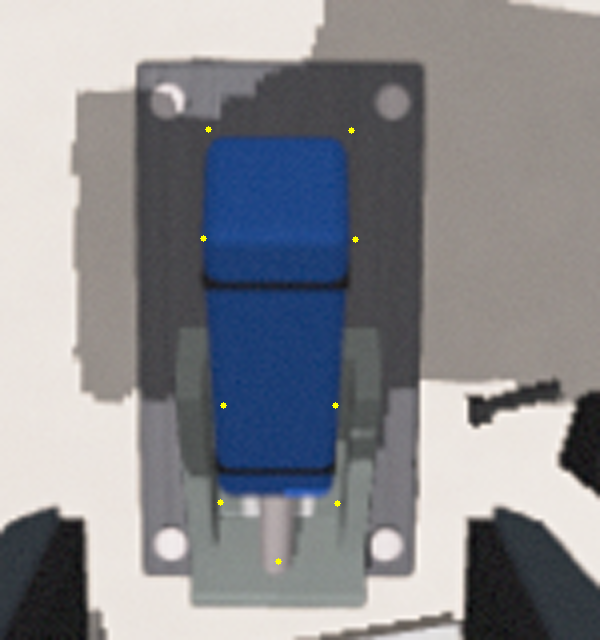

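Predicted and seen corners agree within about 1.5 mm. Going to the inline pre-grasp.

```bash
python3 -m handwheel '[[0.5,[-12.1,1.3,0],[0,0,-5.7]],[0.5,[-12.1,1.3,0],[0,0,-5.7]],[0.5,[-12.1,1.3,0],[0,0,-5.7]],[0.5,[-12.1,1.3,0],[0,0,-5.7]],[0.5,[-12.1,1.3,0],[0,0,-5.7]],[0.5,[-12.1,1.3,0],[0,0,-5.7]],[0.5,[-12.1,1.3,0],[0,0,-5.7]],[0.5,[-12.1,1.3,0],[0,0,-5.7]],[0.5,[0,0,0],[0,0,0]],[0.5,[0,0,0],[0,0,0]]]'
python3 - <<'E'
from rest import *
Y=Rr@[0,1,0]
R=tgt(N,D); plan(TOP+42*D-0.7*Y,R,8)
x,y_=proj("side",STOP)[0].astype(int); save("side","p10",(x-90,y_-75,130,98,6),[STOP,TOP])
E
```

```text
time_s: 13.72
ee_pos: [476.9, 7.3, 170.6]
ee_rot: [-89.3, -38.8, 5.3]
force: [-0.1, 0.5, -0.5]
gripper_width: 45.4
n 8 shift [-1.87, 11.07, -1.76] | 11.4 turn [-0.14, 0.05, -0.78] 0.79
```

View pics/p10.png

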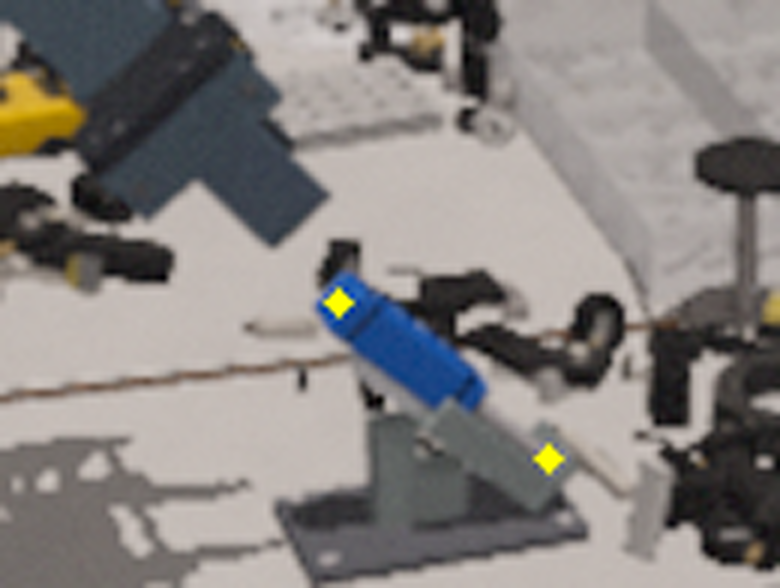

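Run:
```python
from rest import *
s=env.state(); print(s["qpos"].round(1),s["qvel"].round(1))
R=tgt(N,D); plan(TOP-43*D-0.7*(Rr@[0,1,0]),R,8)
```

```text
[  -6.    -2.2  134.5   39.3   12.3 -137.5] [-0.   0.1 -0.9  0.2 -0.4 -0.8]
n 8 shift [-2.65, 0.46, -1.6] | 3.1 turn [-0.14, 0.06, -0.77] 0.78
```

The inline 45° approach runs close to a wrist singularity (q5 = 12°, q6 near its limit). A grasp 20° off the tool axis avoids it, so I'll re-aim.

```bash
cat >> rest.py <<'E'
Y=Rr@[0,1,0]
AL=np.radians(20); AP=np.cos(AL)*D-np.sin(AL)*N; RG=tgt(N,AP); G=TOP+40*D-3*N-0.7*Y
E
python3 - <<'E'
from rest import *
print(G, G-75*AP); plan(G-75*AP,RG,8)
E
```

```text
[521.9140098   -2.19198492  93.55382387] [490.3242228   -4.78913817 161.5269079 ]
n 8 shift [0.55, 1.79, -1.63] | 2.5 turn [-0.13, 0.08, 1.73] 1.74
```

```bash
python3 -m handwheel '[[0.5,[0.6,1.8,-1.6],[-0.1,0.1,1.7]],[0.5,[0.6,1.8,-1.6],[-0.1,0.1,1.7]],[0.5,[0.6,1.8,-1.6],[-0.1,0.1,1.7]],[0.5,[0.6,1.8,-1.6],[-0.1,0.1,1.7]],[0.5,[0.6,1.8,-1.6],[-0.1,0.1,1.7]],[0.5,[0.6,1.8,-1.6],[-0.1,0.1,1.7]],[0.5,[0.6,1.8,-1.6],[-0.1,0.1,1.7]],[0.5,[0.6,1.8,-1.6],[-0.1,0.1,1.7]],[0.5,[0,0,0],[0,0,0]],[0.5,[0,0,0],[0,0,0]]]'
python3 - <<'E'
from rest import *
print(env.state()["qpos"].round(1))
plan(G-75*AP,RG,4)
E
```

```text
time_s: 14.6
ee_pos: [490.5, -4.9, 161.5]
ee_rot: [-89.8, -25.3, 4.5]
force: [-0.0, -0.3, -0.1]
gripper_width: 45.8
[  -4.8    2.5  123.6    8.6   29.1 -106. ]
n 4 shift [-0.04, -0.03, 0.03] | 0.1 turn [-0.04, -0.03, 0.07] 0.09
```

```bash
python3 -m handwheel '[[0.5,[0,9,0],[0,0,0]],[0.5,[0,10,0],[0,0,0]],[0.5,[0,10,0],[0,0,0]],[0.5,[0,10,0],[0,0,0]],[0.5,[0,10,0],[0,0,0]],[0.5,[0,10,0],[0,0,0]],[0.5,[0,9,0],[0,0,0]],[0.5,[0,7,0],[0,0,0]],[0.5,[0,0,0],[0,0,0]],[0.5,[0,0,0],[0,0,0]]]'
python3 - <<'E'
from rest import *
p,R0=pose(); print(p-G, env.state()["force"].round(1),env.state()["qpos"].round(0))
for n in("side","scene"):
    x,y_=proj(n,STOP)[0].astype(int); save(n,"p11"+n,(x-70,y_-70,110,85,7))
save("wrist","w11")
E
```

```text
time_s: 15.43
ee_pos: [520.4, -1.6, 92.6]
ee_rot: [-89.7, -25.2, 4.5]
force: [-0.8, -0.5, -0.4]
gripper_width: 45.5
[-1.54795435  0.63339544 -0.97927345] [-0.8 -0.5 -0.4] [  -4.   11.  126.   13.   18. -110.]
```

View pics/p11side.png

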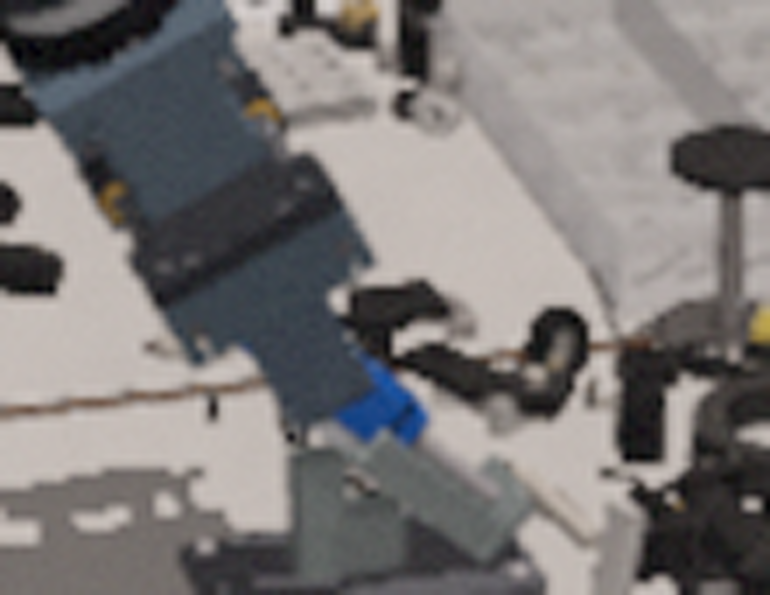

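View pics/p11scene.png

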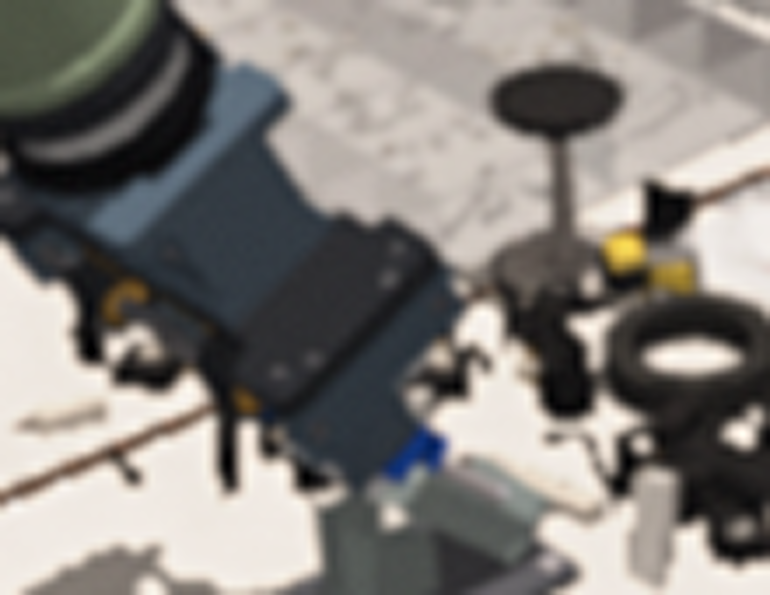

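View pics/w11.png

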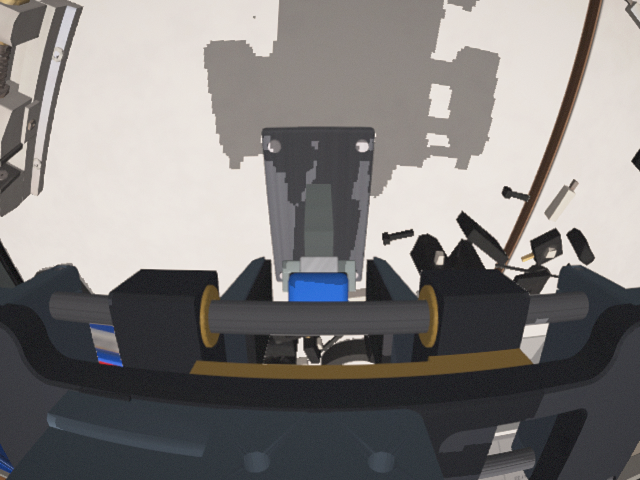

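The handle sits between the pads at (318,288) in the wrist view. Closing and lifting along the lane normal.

```bash
python3 -m handwheel '[[0,[0,0,0],[0,0,0]],[0,[0,0,0],[0,0,0]],[0,[0,0,0],[0,0,0]],[0,[0,0,0],[0,0,0]],[0,[0,0,0],[0,0,0]],[0,[0,0,0],[0,0,0]],[0,[4.7,-1.7,0],[0,0,0]],[0,[9.4,-3.4,0],[0,0,0]],[0,[9.4,-3.4,0],[0,0,0]],[0,[9.4,-3.4,0],[0,0,0]]]' 60
python3 - <<'E'
from rest import *
p,R0=pose(); print(p,env.state()["qpos"].round(0))
for n in("side","scene"):
    x,y_=proj(n,STOP)[0].astype(int); save(n,"p12"+n,(x-70,y_-80,110,85,7))
E
```

```text
time_s: 16.42
ee_pos: [546.4, 0.3, 118.9]
ee_rot: [-89.7, -25.3, 4.5]
force: [-0.7, -0.2, -1.1]
gripper_width: 24.1
[5.46395170e+02 2.82620848e-01 1.18920040e+02] [  -3.   11.  121.    9.   23. -106.]
```

View pics/p12side.png

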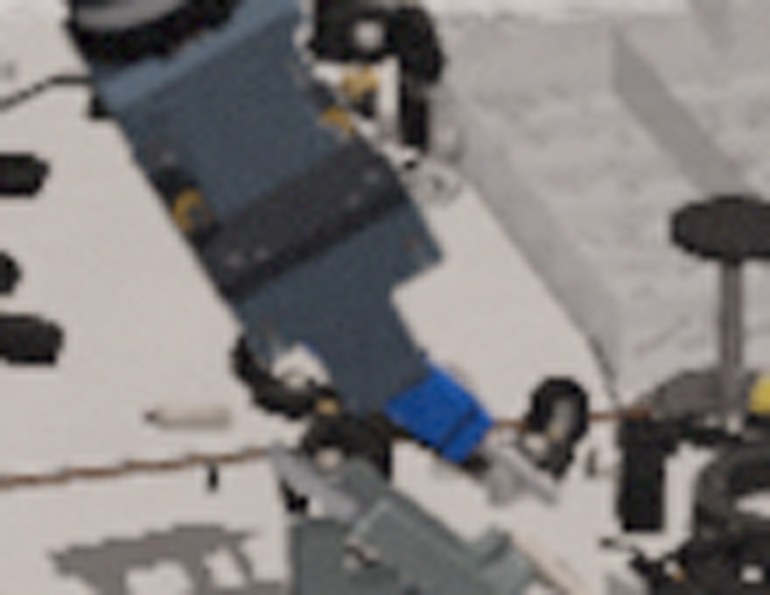

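View pics/p12scene.png

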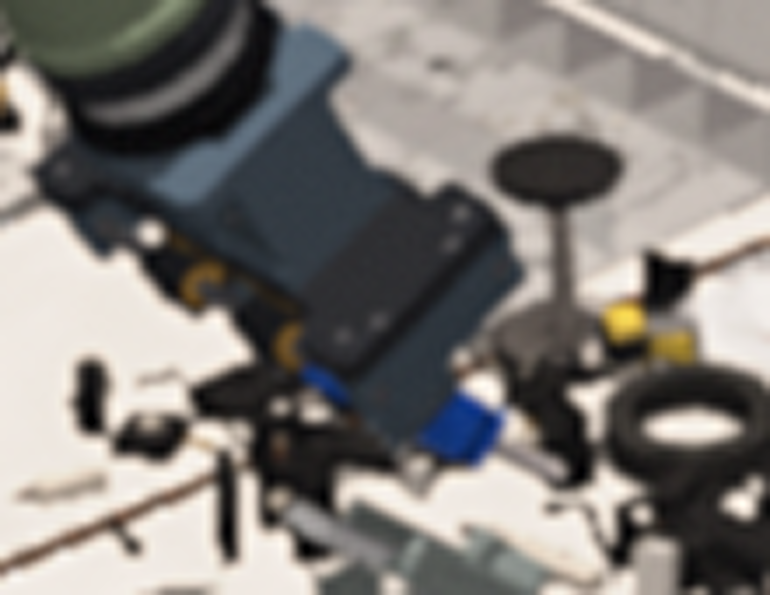

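The tool is held firmly with the pin pointing down the slope. Lifting and checking the tip.

```bash
cat >> rest.py <<'E'
TIPF=np.array([37.3,88.6,0.])
def tipof(ps): return ps[0]+ps[1]@TIPF
def axof(ps): return ps[1]@[np.sin(AL),np.cos(AL),0]
def workR(yawc):
    d=np.array([0,0,-1.]); n=np.array([np.sin(yawc),-np.cos(yawc),0]); return tgt(n,np.cos(AL)*d-np.sin(AL)*n), n
E
python3 -m handwheel '[[0,[10.7,-22.6,0],[0,0,0]],[0,[10.7,-22.6,0],[0,0,0]],[0,[10.7,-22.6,0],[0,0,0]],[0,[10.7,-22.6,0],[0,0,0]],[0,[0,0,0],[0,0,0]],[0,[0,0,0],[0,0,0]],[0,[0,0,0],[0,0,0]],[0,[0,0,0],[0,0,0]],[0,[0,0,0],[0,0,0]],[0,[0,0,0],[0,0,0]]]'
python3 - <<'E'
from rest import *
print(tri((289.7,220.9),(322.9,232)), tipof((np.array([546.4,.3,118.9]),Rn.from_euler("xyz",[-89.7,-25.3,4.5],degrees=True).as_matrix())))
ps=pose(); t=tipof(ps); print(t)
for n in("side","scene"):
    x,y_=proj(n,t)[0].astype(int); save(n,"p13"+n,(x-60,y_-60,100,75,8),[t,t-135*axof(ps)])
R,n=workR(np.radians(6.5)); P=np.array([571,-365,100])+50*n-R@TIPF; print(P)
plan(P,R,18)
E
```

```text
time_s: 17.35
ee_pos: [544.8, -0.1, 216.5]
ee_rot: [-89.7, -25.1, 4.5]
force: [-0.1, -0.2, -0.8]
gripper_width: 23.9
(array([610.78977744, -20.38045281,  69.2651644 ]), np.float64(5.962773651533617)) [617.72859437   6.37902301  54.73983242]
[615.85725656   5.99798383 152.09174669]
[ 576.12272276 -409.96156066  196.01411755]
n 18 shift [17.05, 0.22, -18.98] | 25.5 turn [-0.24, 5.0, 1.97] 5.38
```

View pics/p13side.png

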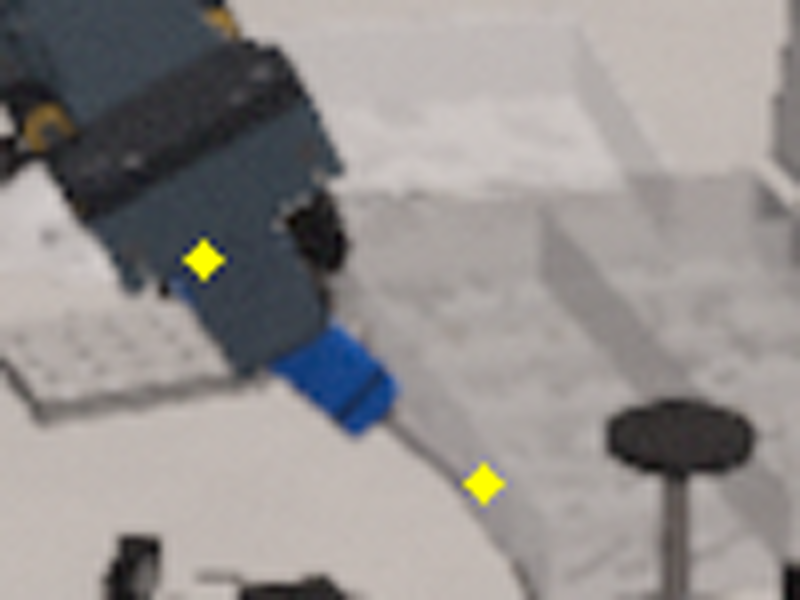

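View pics/p13scene.png

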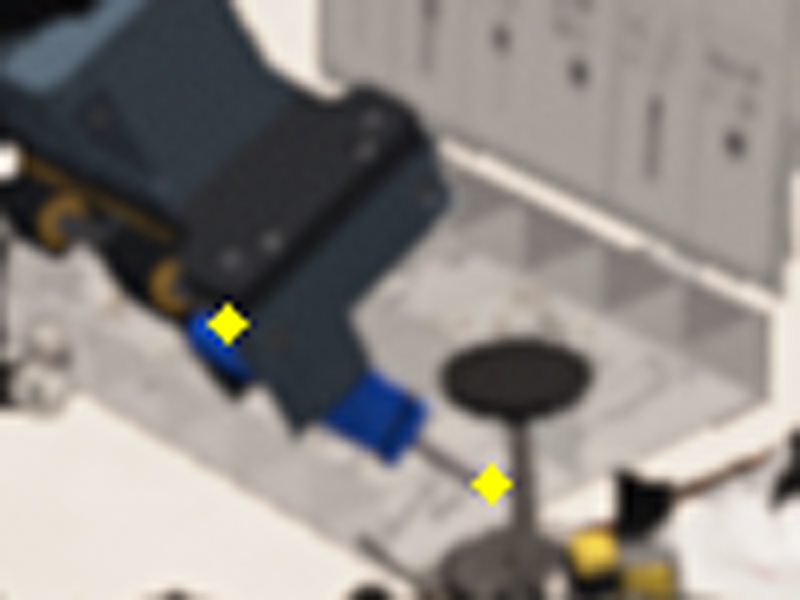

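The tip prediction matches both views. On to the filter changer.

```bash
python3 -m handwheel '[[0,[17,0.2,-19],[-0.2,5,2]],[0,[17,0.2,-19],[-0.2,5,2]],[0,[17,0.2,-19],[-0.2,5,2]],[0,[17,0.2,-19],[-0.2,5,2]],[0,[17,0.2,-19],[-0.2,5,2]],[0,[17,0.2,-19],[-0.2,5,2]],[0,[17,0.2,-19],[-0.2,5,2]],[0,[17,0.2,-19],[-0.2,5,2]],[0,[17,0.2,-19],[-0.2,5,2]],[0,[17,0.2,-19],[-0.2,5,2]]]'
python3 - <<'E'
from rest import *
ps=pose(); print(tipof(ps),env.state()["qpos"].round(0))
R,n=workR(np.radians(6.5)); P=np.array([571,-365,100])+50*n-R@TIPF
plan(P,R,8)
E
```

```text
time_s: 18.28
ee_pos: [643.4, -227.2, 236.3]
ee_rot: [-80.5, 0.7, -44.6]
force: [0.5, -0.1, -1.2]
gripper_width: 23.9
[ 679.47137451 -242.20241685  148.47464898] [-25.  26.  75.   9.  77. -72.]
n 8 shift [16.89, 0.1, -18.95] | 25.4 turn [-0.26, 4.98, 1.91] 5.34
```

```bash
python3 -m handwheel '[[0,[17,0.1,-19],[-0.2,5,1.9]],[0,[17,0.1,-19],[-0.2,5,1.9]],[0,[17,0.1,-19],[-0.2,5,1.9]],[0,[17,0.1,-19],[-0.2,5,1.9]],[0,[17,0.1,-19],[-0.2,5,1.9]],[0,[17,0.1,-19],[-0.2,5,1.9]],[0,[17,0.1,-19],[-0.2,5,1.9]],[0,[17,0.1,-19],[-0.2,5,1.9]],[0,[0,0,0],[0,0,0]],[0,[0,0,0],[0,0,0]]]'
python3 - <<'E'
from rest import *
ps=pose(); print(tipof(ps),axof(ps)); np.savez("w14pose.npz",p=ps[0],R=ps[1])
save("wrist","w14")
for n in("side","scene"):
    x,y_=proj(n,[571,-365,60])[0].astype(int); save(n,"p14"+n,(x-60,y_-60,110,85,7),[tipof(ps)])
f=np.load("pics/w14.npy"); cv2.imwrite("pics/w14z.png",cv2.resize(f[120:300,200:440],None,fx=3.3,fy=3.3,interpolation=cv2.INTER_CUBIC))
E
```

```text
time_s: 19.12
ee_pos: [575.0, -411.5, 193.8]
ee_rot: [-89.6, 20.1, -83.6]
force: [-0.0, -0.4, -0.9]
gripper_width: 23.7
[ 576.15448774 -416.05180545   97.7697605 ] [ 0.00634774  0.00214233 -0.99997756]
```

View pics/w14z.png

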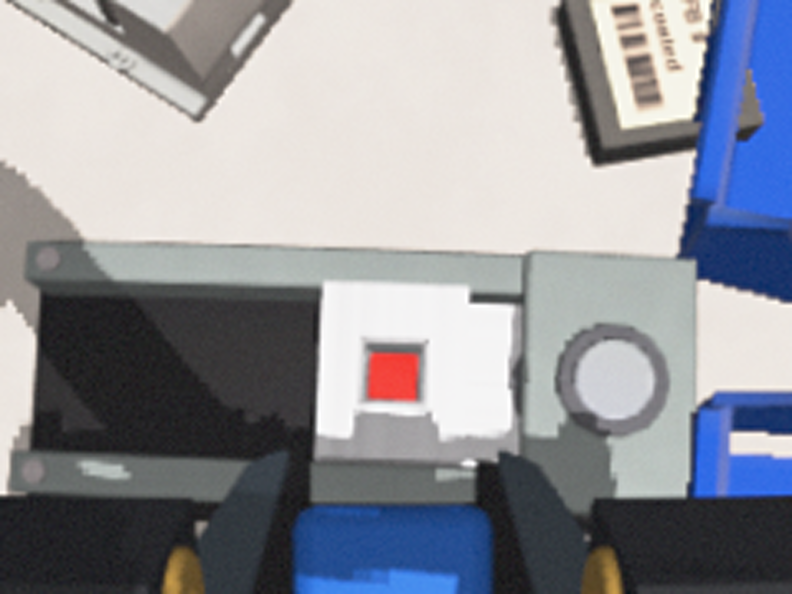

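View pics/w14.png

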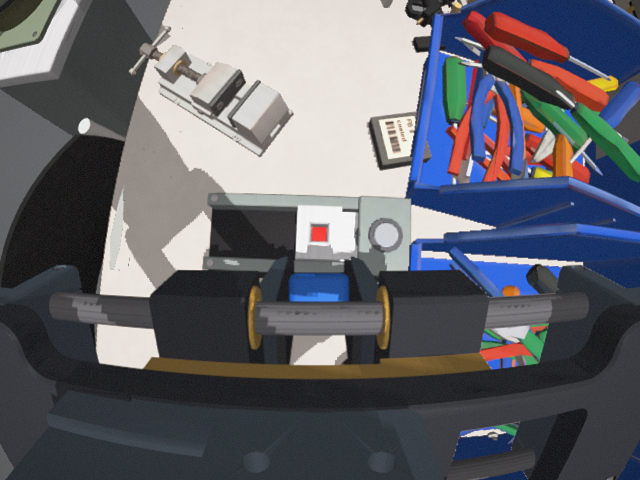

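View pics/p14side.png

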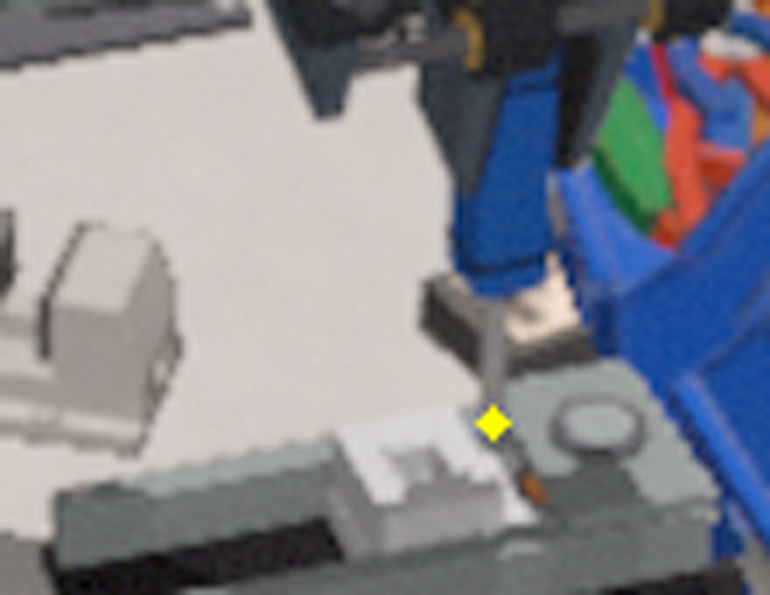

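View pics/p14scene.png

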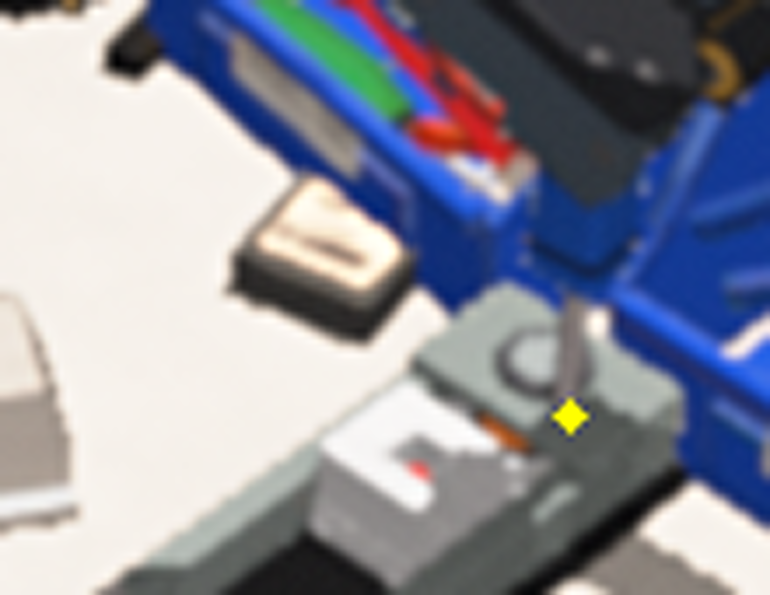

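The wrist view shows the well mouth centred at zoom (393,372), with red button visible, and the tip markers fit. I'll compute the well position and changer yaw.

Run:
```python
from rest import *
z=np.load("w14pose.npz"); ps=(z["p"],z["R"])
w=lambda x,y:(200+x/3.3-.35,120+y/3.3-.35)
for p in [(363,341),(427,341),(424,404),(360,403),(393,372)]: print(p,wonz(w(*p),ps,46.5).round(1))
a=wonz(w(28,243),ps,34);b=wonz(w(525,253),ps,34); print("yaw rail",np.degrees(np.arctan2(*(b-a)[1::-1])))
a=wonz(w(15,490),ps,34);b=wonz(w(310,497),ps,34); print("yaw rail2",np.degrees(np.arctan2(*(b-a)[1::-1])))
print("sidescene well",tri((311.9,305.8),(345.6,316.8)))
m=cv2.inRange(np.load("pics/w14.npy"),(0,0,150),(80,80,255)); ys,xs=np.nonzero(m[200:260,290:350]); print("red c",xs.mean()+290,ys.mean()+200,len(xs), wonz((xs.mean()+290,ys.mean()+200),ps,32.5))
W=wonz(w(393,372),ps,46.5); R,n=workR(np.radians(6.5))
```

```text
(363, 341) [ 562.  -356.2   46.5]
(427, 341) [ 579.4 -354.3   46.5]
(424, 404) [ 580.4 -371.6   46.5]
(360, 403) [ 563.1 -373.2   46.5]
(393, 372) [ 571.1 -363.8   46.5]
yaw rail 4.693940346327142
yaw rail2 5.460807973710381
sidescene well (array([ 664.59372771,  -46.7287008 , -223.93146113]), np.float64(34.5380898464495))
red c 318.747311827957 233.51075268817203 186 [ 571.12123209 -363.00790955   32.5       ]
```

```bash
cat >> rest.py <<'E'
YC=np.radians(5.2); W=np.array([571.1,-363.6,46.5]); RW,NW=workR(YC); XC=np.array([np.cos(YC),np.sin(YC),0])
E
python3 - <<'E'
from rest import *
t=W+[0,0,12]; P=t-RW@TIPF
plan(P+[0,0,25],RW,8)
plan(P,RW,4,(P+[0,0,25],RW))
E
```

```text
n 8 shift [-5.21, 4.11, -0.11] | 6.6 turn [-0.0, 0.17, 0.0] 0.17
n 4 shift [2.14, 5.87, -0.0] | 6.3 turn [0.0, 0.0, 0.0] 0.0
```

```bash
python3 -m handwheel '[[0,[-5.2,4.1,-0.1],[0,0.2,0]],[0,[-5.2,4.1,-0.1],[0,0.2,0]],[0,[-5.2,4.1,-0.1],[0,0.2,0]],[0,[-5.2,4.1,-0.1],[0,0.2,0]],[0,[-5.2,4.1,-0.1],[0,0.1,0]],[0,[-5.2,4.1,-0.1],[0,0.1,0]],[0,[-5.2,4.1,-0.1],[0,0.1,0]],[0,[-5.2,4.1,-0.1],[0,0.2,0]],[0,[0,0,0],[0,0,0]],[0,[0,0,0],[0,0,0]]]'
python3 - <<'E'
from rest import *
ps=pose(); t=tipof(ps); print(t-W,axof(ps))
for n in("side","scene"):
    x,y_=proj(n,W)[0].astype(int); save(n,"p15"+n,(x-50,y_-50,80,70,9),[W])
P=W+[0,0,12]-RW@TIPF; plan(P,RW,4)
E
```

```text
time_s: 20.1
ee_pos: [570.0, -359.4, 179.3]
ee_rot: [-90.0, 20.0, -84.8]
force: [0.3, -0.7, -1.2]
gripper_width: 23.7
[-0.64086382 -0.54832253 36.82749475] [ 1.52065591e-05 -8.76941881e-05 -9.99999996e-01]
n 4 shift [1.85, 5.93, 0.16] | 6.2 turn [-0.01, -0.0, 0.01] 0.01
```

View pics/p15side.png

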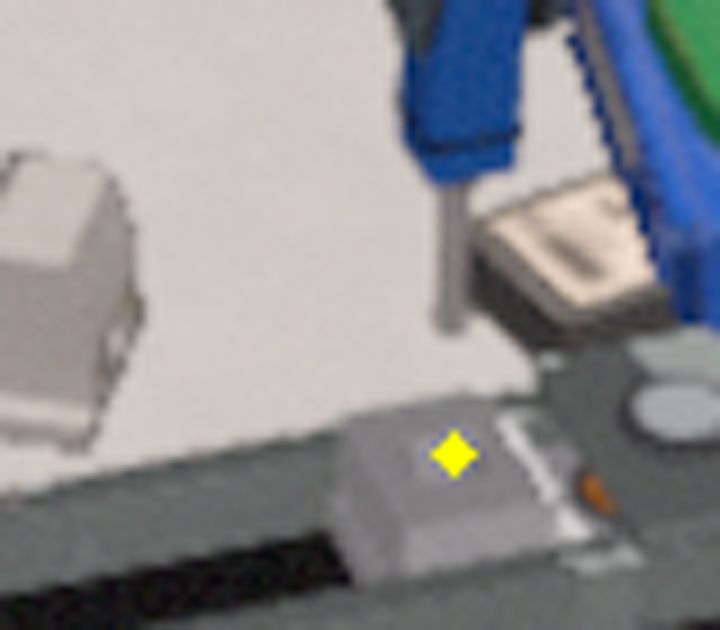

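View pics/p15scene.png

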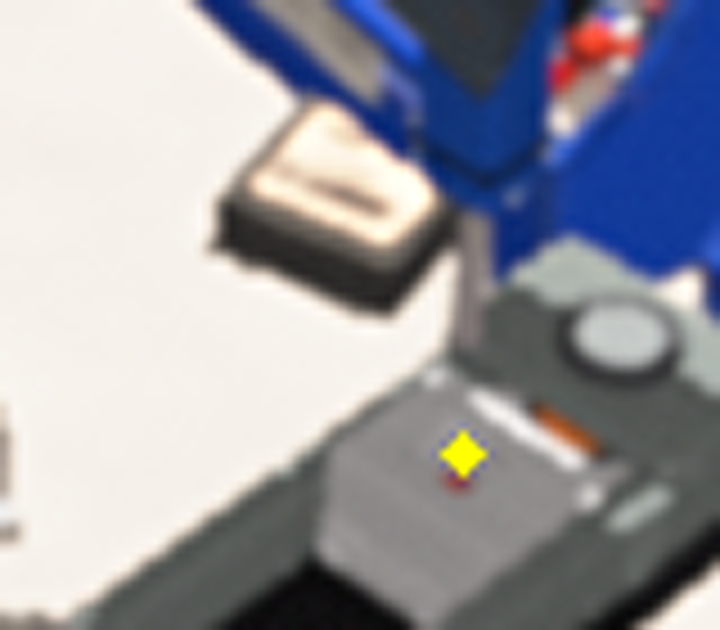

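The pin hangs directly over the well mouth in both views. Lowering it into the well.

```bash
python3 -m handwheel '[[0,[1.9,5.9,0.2],[0,0,0]],[0,[1.9,5.9,0.2],[0,0,0]],[0,[1.9,5.9,0.2],[0,0,0]],[0,[1.9,5.9,0.2],[0,0,0]],[0,[1.5,4.1,0],[0,0,0]],[0,[1.5,4.1,0],[0,0,0]],[0,[1.5,4.1,0],[0,0,0]],[0,[1.5,4.1,0],[0,0,0]],[0,[1.5,4.1,0],[0,0,0]],[0,[0,0,0],[0,0,0]]]'
python3 - <<'E'
from rest import *
ps=pose(); t=tipof(ps); print(t-W,axof(ps).round(3),env.state()["force"])
x,y_=proj("side",W)[0].astype(int); save("side","p16side",(x-50,y_-50,80,70,9)); 
P=W+[0,0,-21.5]-RW@TIPF; plan(P,RW,6)
E
```

```text
time_s: 21.03
ee_pos: [570.4, -358.5, 131.6]
ee_rot: [-90.1, 20.1, -84.8]
force: [-0.1, 0.1, -1.1]
gripper_width: 24.0
[ -0.38200615   0.42159356 -10.95318722] [-0.001  0.001 -1.   ] [-0.08603783  0.05171332 -1.11619439]
n 6 shift [0.68, 1.72, 0.01] | 1.9 turn [0.01, -0.0, -0.01] 0.01
```

View pics/p16side.png

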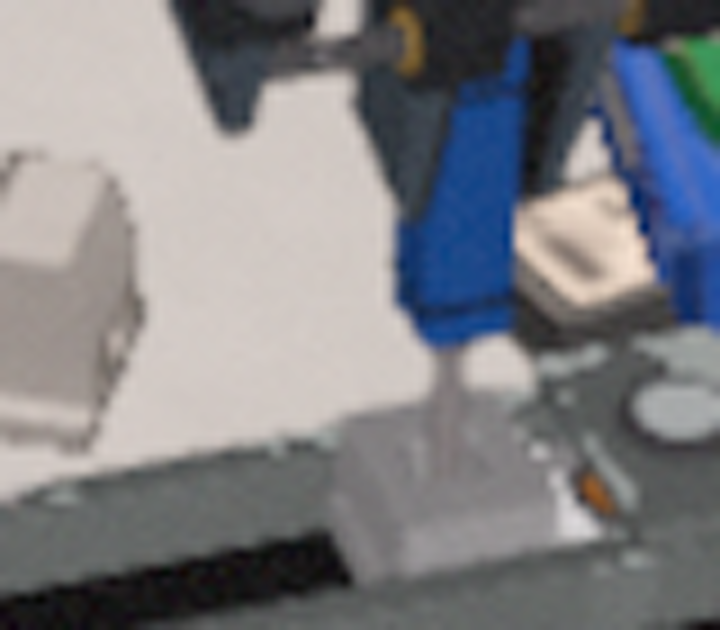

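The pin is inside the well with no contact yet. Pressing the button.

```bash
python3 -m handwheel '[[0,[0.7,1.7,0],[0,0,0]],[0,[0.7,1.7,0],[0,0,0]],[0,[0.7,1.7,0],[0,0,0]],[0,[0.7,1.7,0],[0,0,0]],[0,[0.7,1.7,0],[0,0,0]],[0,[0.7,1.7,0],[0,0,0]],[0,[0,0,0],[0,0,0]],[0,[0,0,0],[0,0,0]],[0,[0,0,0],[0,0,0]],[0,[0,0,0],[0,0,0]]]'
python3 - <<'E'
from rest import *
ps=pose(); t=tipof(ps); print(t-W,axof(ps).round(3),env.state()["force"])
E
```

```text
time_s: 21.92
ee_pos: [571.0, -359.2, 122.0]
ee_rot: [-90.0, 20.0, -84.8]
force: [0.3, -0.1, 3.5]
gripper_width: 23.8
[  0.37183009  -0.30663368 -20.46428133] [ 0.001  0.    -1.   ] [ 0.28833024 -0.08329805  3.52856779]
```

```bash
python3 -m handwheel '[[0,[0.3,0.9,0],[0,0,0]],[0,[0.3,0.9,0],[0,0,0]],[0,[0.3,0.9,0],[0,0,0]],[0,[0.2,0.4,0],[0,0,0]],[0,[0,0,0],[0,0,0]],[0,[0,0,0],[0,0,0]],[0,[0,0,0],[0,0,0]],[0,[0,0,0],[0,0,0]],[0,[0,0,0],[0,0,0]],[0,[0,0,0],[0,0,0]]]'
python3 - <<'E'
from rest import *
ps=pose(); t=tipof(ps); print(t-W,axof(ps).round(3),env.state()["force"])
plan(ps[0]-63*XC,RW,20)
E
```

```text
time_s: 22.75
ee_pos: [571.0, -359.2, 120.0]
ee_rot: [-89.9, 20.0, -84.8]
force: [-0.9, 0.1, 10.5]
gripper_width: 23.7
[  0.41377151  -0.31847374 -22.5502071 ] [ 0.001 -0.    -1.   ] [-0.9243104   0.12246628 10.49954681]
n 20 shift [-0.0, -0.0, -3.15] | 3.2 turn [-0.0, 0.0, 0.0] 0.0
```

The button has bottomed (about 11.6 N, tip at -22.5 mm). Pushing the slide out.

```bash
python3 -m handwheel '[[0,[0,0,-1.5],[0,0,0]],[0,[0,0,-1.5],[0,0,0]],[0,[0,0,-2],[0,0,0]],[0,[0,0,-2],[0,0,0]],[0,[0,0,-2],[0,0,0]],[0,[0,0,-2],[0,0,0]],[0,[0,0,-2],[0,0,0]],[0,[0,0,-2],[0,0,0]],[0,[0,0,0],[0,0,0]],[0,[0,0,0],[0,0,0]]]'
python3 - <<'E'
from rest import *
ps=pose(); t=tipof(ps); print(Rn.from_euler("z",-YC).apply(t-W),axof(ps).round(3),env.state()["force"])
x,y_=proj("side",W)[0].astype(int); save("side","p17side",(x-60,y_-50,90,70,8));
E
```

```text
time_s: 23.58
ee_pos: [557.1, -360.2, 120.0]
ee_rot: [-89.8, 20.0, -84.7]
force: [1.2, 0.2, 8.9]
gripper_width: 23.9
[-13.23956599  -0.14405961 -22.5278908 ] [ 0.004  0.    -1.   ] [1.24467334 0.20821317 8.86632515]
```

View pics/p17side.png

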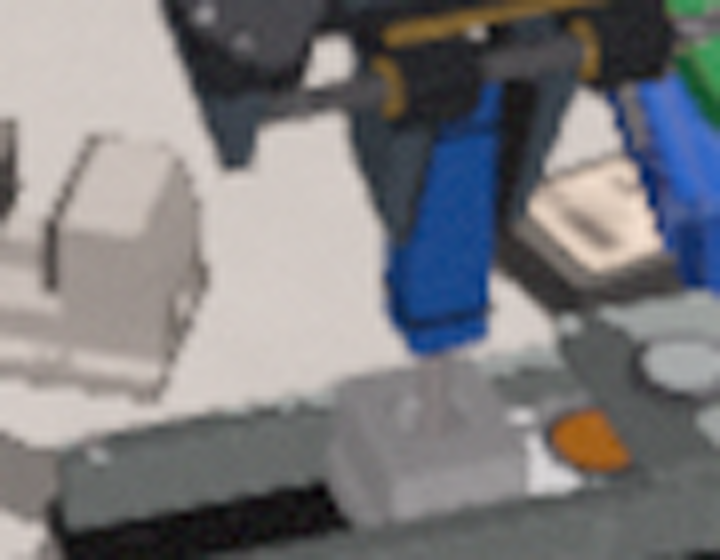

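The slide is moving with the button down and the orange gap is widening. Continuing.

```bash
python3 -m handwheel '[[0,[0,0,-3],[0,0,0]],[0,[0,0,-3],[0,0,0]],[0,[0,0,-3],[0,0,0]],[0,[0,0,-3],[0,0,0]],[0,[0,0,-3],[0,0,0]],[0,[0,0,-3],[0,0,0]],[0,[0,0,-3],[0,0,0]],[0,[0,0,-3],[0,0,0]],[0,[0,0,-3],[0,0,0]],[0,[0,0,-3],[0,0,0]]]'
python3 - <<'E'
from rest import *
ps=pose(); t=tipof(ps); print(Rn.from_euler("z",-YC).apply(t-W),axof(ps).round(3),env.state()["force"])
E
```

```text
time_s: 24.47
ee_pos: [527.6, -362.6, 120.0]
ee_rot: [-89.7, 20.0, -84.7]
force: [1.7, 1.1, 8.5]
gripper_width: 23.9
[-42.83075893   0.3008144  -22.55336563] [ 0.004  0.001 -1.   ] [1.73906954 1.13698331 8.49155742]
```

```bash
python3 -m handwheel '[[0,[0,0,-3],[0,0,0]],[0,[0,0,-3],[0,0,0]],[0,[0,0,-3],[0,0,0]],[0,[0,0,-3],[0,0,0]],[0,[0,0,-3],[0,0,0]],[0,[0,0,-2.5],[0,0,0]],[0,[0,0,-2],[0,0,0]],[0,[0,0,-1.5],[0,0,0]],[0,[0,0,-1.5],[0,0,0]],[0,[0,0,0],[0,0,0]]]'
python3 - <<'E'
from rest import *
ps=pose(); t=tipof(ps); print(Rn.from_euler("z",-YC).apply(t-W),axof(ps).round(3),env.state()["force"])
E
```

```text
time_s: 25.3
ee_pos: [506.7, -364.9, 120.0]
ee_rot: [-89.5, 20.0, -84.7]
force: [5.1, 0.5, 9.1]
gripper_width: 23.6
[-63.51179646  -0.28212089 -22.53413511] [ 0.008  0.    -1.   ] [5.13346796 0.54566179 9.06044737]
```

```bash
python3 -m handwheel '[[0,[0,0,-1],[0,0,0]],[0,[0,0,-1],[0,0,0]],[0,[0,0,-0.5],[0,0,0]],[0,[0,0,0],[0,0,0]],[0,[0,0,0],[0,0,0]],[0,[0,0,0],[0,0,0]],[0,[0,0,0],[0,0,0]],[0,[0,0,0],[0,0,0]],[0,[0,0,0],[0,0,0]],[0,[0,0,0],[0,0,0]]]'
python3 - <<'E'
from rest import *
ps=pose(); t=tipof(ps); print(Rn.from_euler("z",-YC).apply(t-W),axof(ps).round(3),env.state()["force"])
for n in("side","scene"):
    x,y_=proj(n,W)[0].astype(int); save(n,"p18"+n,(x-80,y_-60,120,90,6.5));
E
```

```text
time_s: 26.13
ee_pos: [505.6, -365.1, 120.0]
ee_rot: [-89.4, 19.9, -84.7]
force: [6.8, 3.0, 6.4]
gripper_width: 24.0
[-64.36933361  -0.43778424 -22.50731008] [ 0.01 -0.   -1.  ] [6.84116184 3.03835797 6.39794836]
```

View pics/p18side.png

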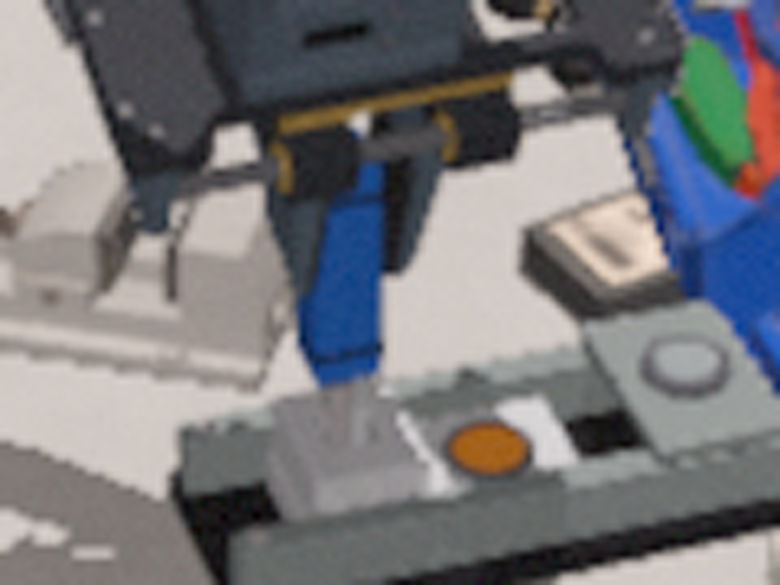

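View pics/p18scene.png

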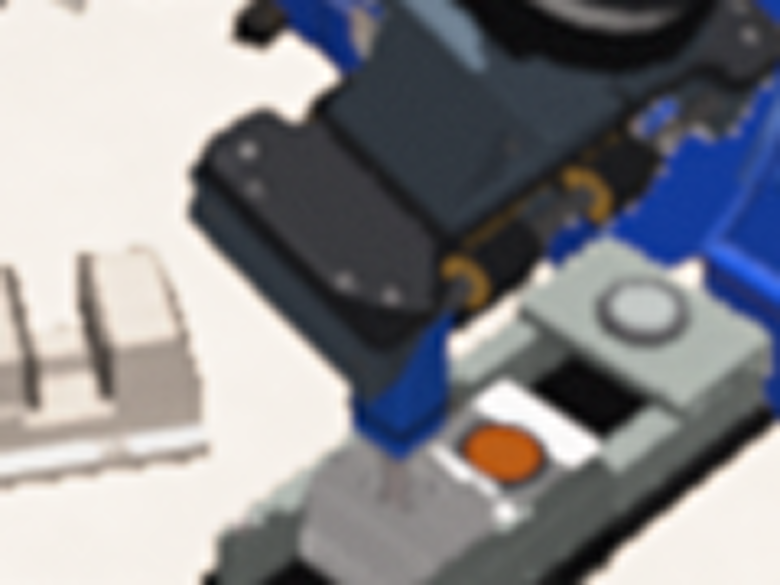

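The slide is at its end stop: the side force rose to about 7 N, the tip stalled at -64.4 mm, and the aperture is fully exposed. Relieving the push, then lifting out.

```bash
python3 -m handwheel '[[0,[0,0,2],[0,0,0]],[0,[0,0,2],[0,0,0]],[0,[0,0,2],[0,0,0]],[0,[0,0,2],[0,0,0]],[0,[0,0,0],[0,0,0]],[0,[-1.7,-4.7,0],[0,0,0]],[0,[-1.7,-4.7,0],[0,0,0]],[0,[-1.7,-4.7,0],[0,0,0]],[0,[-1.7,-4.7,0],[0,0,0]],[0,[-1.7,-4.7,0],[0,0,0]]]'
python3 - <<'E'
from rest import *
ps=pose(); t=tipof(ps); print(Rn.from_euler("z",-YC).apply(t-W),axof(ps).round(3),env.state()["force"])
E
```

```text
time_s: 27.07
ee_pos: [508.9, -364.9, 143.0]
ee_rot: [-90.0, 20.0, -84.8]
force: [0.4, 0.5, -1.0]
gripper_width: 23.8
[-62.12410053  -0.34227059   0.46193516] [-0.001  0.    -1.   ] [ 0.40672009  0.5393714  -1.01262669]
```

```bash
python3 -m handwheel '[[0,[-3.4,-9.4,0],[0,0,0]],[0,[-3.4,-9.4,0],[0,0,0]],[0,[-3.4,-9.4,0],[0,0,0]],[0,[-3.4,-9.4,0],[0,0,0]],[0,[-3.4,-9.4,0],[0,0,0]],[0,[-3.4,-9.4,0],[0,0,0]],[0,[-3.4,-9.4,0],[0,0,0]],[0,[-3.4,-9.4,0],[0,0,0]],[0,[0,0,0],[0,0,0]],[0,[0,0,0],[0,0,0]]]'
python3 - <<'E'
from rest import *
ps=pose(); t=tipof(ps); print(ps[0])
for n in("side","scene"):
    x,y_=proj(n,W)[0].astype(int); save(n,"p19"+n,(x-80,y_-75,120,110,6),[t]) 
P=G+75*N; plan(P,RG,18)
E
```

```text
time_s: 27.9
ee_pos: [509.3, -365.3, 224.0]
ee_rot: [-89.9, 19.9, -84.8]
force: [0.6, 0.3, -1.0]
gripper_width: 23.7
[ 509.26763653 -365.25928823  223.98080099]
n 18 shift [-12.67, 6.12, 18.16] | 23.0 turn [0.22, -5.07, -1.96] 5.45
```

View pics/p19side.png

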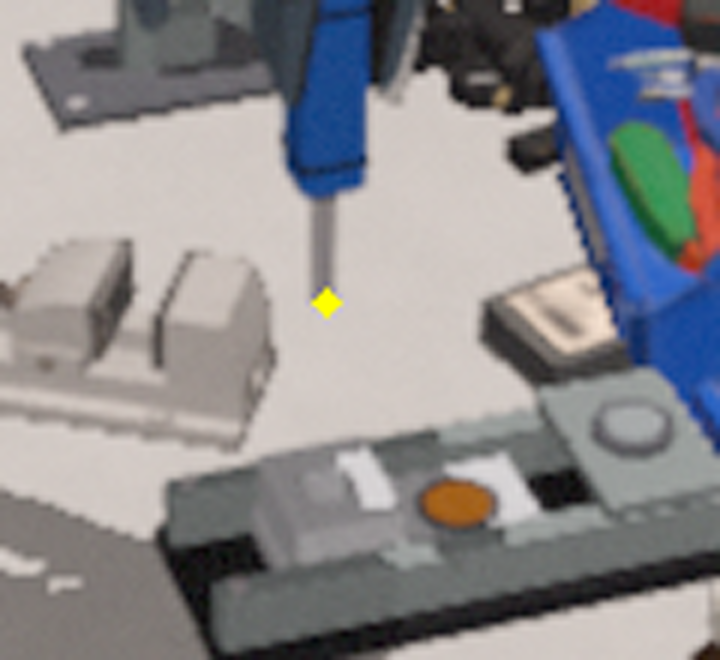

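View pics/p19scene.png

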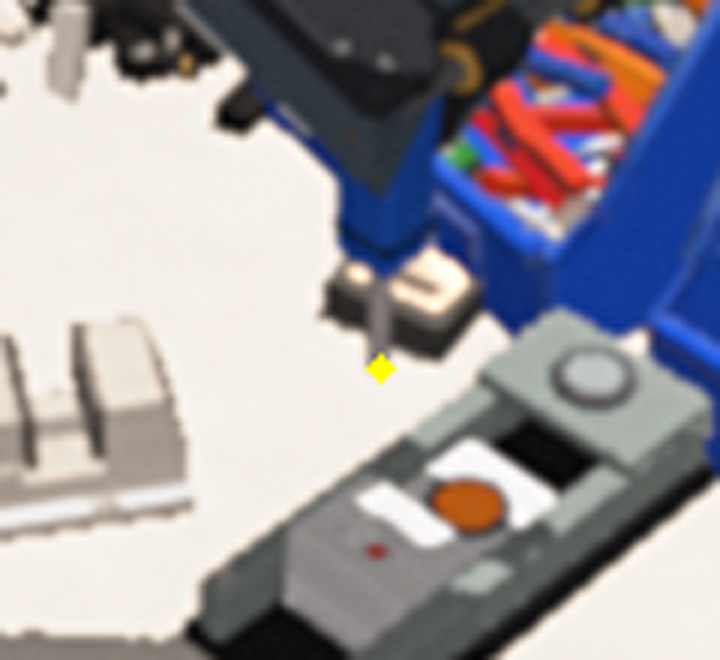

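The slide stays out with the red button visible in the well, and the tool is still straight with the tip within about 1 mm of prediction. Returning to the rest.

Run:
```python
from rest import *
P=G+60*N+[0,0,50]; print(P); plan(P,RG,18)
```

```text
[564.19775308   1.28437159 185.98023074]
n 18 shift [-13.08, 3.85, 18.17] | 22.7 turn [0.22, -5.07, -1.96] 5.45
```

```bash
python3 -m handwheel '[[0,[-13.1,3.8,18.2],[0.2,-5.1,-2]],[0,[-13.1,3.8,18.2],[0.2,-5.1,-2]],[0,[-13.1,3.8,18.2],[0.2,-5.1,-2]],[0,[-13.1,3.8,18.2],[0.2,-5.1,-2]],[0,[-13.1,3.8,18.2],[0.2,-5.1,-2]],[0,[-13.1,3.8,18.2],[0.2,-5.1,-2]],[0,[-13.1,3.8,18.2],[0.2,-5.1,-2]],[0,[-13.1,3.8,18.2],[0.2,-5.1,-2]],[0,[-13.1,3.8,18.2],[0.2,-5.1,-2]],[0,[-13.1,3.8,18.2],[0.2,-5.1,-2]]]'
python3 - <<'E'
from rest import *
P=G+60*N+[0,0,50]; plan(P,RG,8); print(tipof(pose()))
E
```

```text
time_s: 28.83
ee_pos: [607.2, -165.8, 224.8]
ee_rot: [-81.1, -5.6, -35.2]
force: [0.3, -0.4, -1.0]
gripper_width: 23.5
n 8 shift [-12.89, 3.7, 18.07] | 22.5 turn [0.26, -5.0, -1.94] 5.37
[ 652.40697793 -180.8987186   141.30540102]
```

```bash
python3 -m handwheel '[[0,[-12.9,3.7,18.1],[0.3,-5,-1.9]],[0,[-12.9,3.7,18.1],[0.3,-5,-1.9]],[0,[-12.9,3.7,18.1],[0.3,-5,-1.9]],[0,[-12.9,3.7,18.1],[0.3,-5,-1.9]],[0,[-12.9,3.7,18.1],[0.3,-5,-2]],[0,[-12.9,3.7,18.1],[0.2,-5,-2]],[0,[-12.9,3.7,18.1],[0.2,-5,-2]],[0,[-12.9,3.7,18.1],[0.2,-5,-2]],[0,[0,0,0],[0,0,0]],[0,[0,0,0],[0,0,0]]]'
python3 - <<'E'
from rest import *
ps=pose(); t=tipof(ps); print(t,env.state()["qpos"].round(0))
plan(G-2*D+20*N,RG,10)
plan(G-2*D+20*N,RG,16)
E
```

```text
time_s: 29.67
ee_pos: [562.9, 1.2, 186.0]
ee_rot: [-89.8, -24.9, 4.5]
force: [0.3, -0.2, -0.2]
gripper_width: 23.7
[633.85564666   7.00745738 121.37267095] [  -3.    8.  114.    6.   34. -102.]
n 10 shift [-5.82, 5.77, -0.02] | 8.2 turn [-0.0, -0.02, -0.01] 0.02
n 16 shift [-3.64, 3.61, -0.01] | 5.1 turn [-0.0, -0.01, -0.0] 0.01
```

```bash
python3 -m handwheel '[[0,[-5.8,5.8,0],[0,0,0]],[0,[-5.8,5.8,0],[0,0,0]],[0,[-5.8,5.8,0],[0,0,0]],[0,[-5.8,5.8,0],[0,0,0]],[0,[-5.8,5.8,0],[0,0,0]],[0,[-5.8,5.8,0],[0,0,0]],[0,[-5.8,5.8,0],[0,0,0]],[0,[-5.8,5.7,0],[0,0,0]],[0,[-5.8,5.7,0],[0,0,0]],[0,[-5.8,5.7,0],[0,0,0]]]'
python3 - <<'E'
from rest import *
ps=pose(); t=tipof(ps); a=axof(ps); L=np.array([520.4,-1.6,92.6])
print("lying-rel D,N,Y",[(ps[0]-L)@v for v in(D,N,Y)],a@D)
plan(L-3*D+3*N,RG,6)
for n in("side","scene"):
    x,y_=proj(n,STOP)[0].astype(int); save(n,"p20"+n,(x-70,y_-70,110,85,7),[t,STOP])
E
```

```text
time_s: 30.5
ee_pos: [536.6, -1.7, 109.7]
ee_rot: [-89.9, -25.1, 4.4]
force: [-0.2, -0.6, -1.0]
gripper_width: 23.7
lying-rel D,N,Y [np.float64(-0.7120601903316752), np.float64(23.497308342752433), np.float64(-1.457732873759888)] 0.9999953169924531
n 6 shift [-3.34, 0.81, 0.23] | 3.4 turn [0.0, -0.04, 0.02] 0.05
```

View pics/p20side.png

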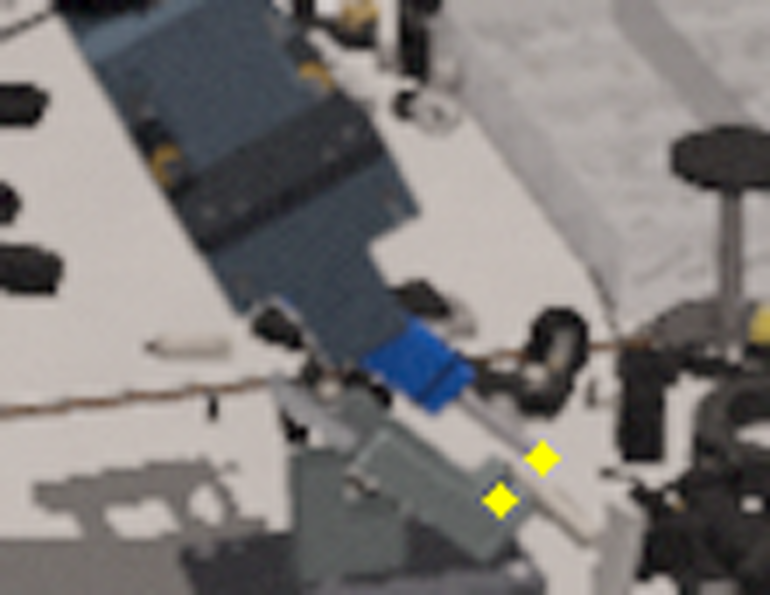

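View pics/p20scene.png

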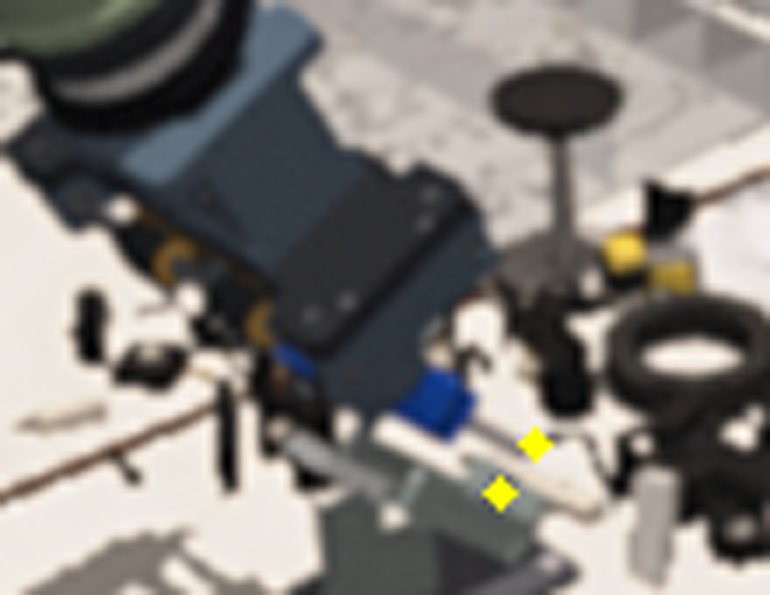

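```bash
python3 -m handwheel '[[0,[-3.3,0.8,0.2],[0,0,0]],[0,[-3.3,0.8,0.2],[0,0,0]],[0,[-3.3,0.8,0.2],[0,0,0]],[0,[-3.3,0.8,0.2],[0,0,0]],[0,[-3.3,0.8,0.2],[0,0,0]],[0,[-3.3,0.8,0.2],[0,0,0]],[0,[0,0,0],[0,0,0]],[0,[0,0,0],[0,0,0]],[0,[0,0,0],[0,0,0]],[0,[0,0,0],[0,0,0]]]'
python3 - <<'E'
from rest import *
ps=pose(); L=np.array([520.4,-1.6,92.6])
print("lying-rel D,N,Y",[((ps[0]-L)@v).round(1) for v in(D,N,Y)],env.state()["force"])
plan(L-3*D-0.5*N,RG,4)
E
```

```text
time_s: 31.43
ee_pos: [521.3, -1.8, 98.0]
ee_rot: [-89.9, -25.2, 4.4]
force: [1.1, -0.0, -0.7]
gripper_width: 23.8
lying-rel D,N,Y [np.float64(-3.2), np.float64(4.4), np.float64(-0.2)] [ 1.14333843 -0.00738416 -0.72795873]
n 4 shift [-1.14, 0.46, 0.05] | 1.2 turn [0.01, -0.06, 0.04] 0.08
```

```bash
python3 -m handwheel '[[0,[-1.1,0.4,0],[0,0,0]],[0,[-1.1,0.4,0],[0,0,0]],[0,[-1,0.4,0],[0,0,0]],[0,[-0.8,0.3,0],[0,0,0]],[0,[0,0,0],[0,0,0]],[0,[0,0,0],[0,0,0]],[0,[0,0,0],[0,0,0]],[0,[0,0,0],[0,0,0]],[0,[0,0,0],[0,0,0]],[0,[0,0,0],[0,0,0]]]'
python3 - <<'E'
from rest import *
ps=pose(); L=np.array([520.4,-1.6,92.6])
print("lying-rel D,N,Y",[((ps[0]-L)@v).round(1) for v in(D,N,Y)],env.state()["force"])
E
```

```text
time_s: 32.27
ee_pos: [518.8, -2.0, 95.2]
ee_rot: [-89.9, -25.2, 4.4]
force: [2.1, 0.8, 1.6]
gripper_width: 23.6
lying-rel D,N,Y [np.float64(-3.0), np.float64(0.7), np.float64(-0.3)] [2.10866212 0.81094637 1.55981751]
```

Light lane contact at the expected depth. Releasing.

```bash
python3 -m handwheel '[[0.2,[0,0,0],[0,0,0]],[0.3,[0,0,0],[0,0,0]],[0.4,[0,0,0],[0,0,0]],[0.5,[0,0,0],[0,0,0]],[0.5,[0,0,0],[0,0,0]],[0.5,[0,0,0],[0,0,0]],[0.5,[0,0,0],[0,0,0]],[0.5,[0,0,0],[0,0,0]],[0.5,[0,0,0],[0,0,0]],[0.5,[0,0,0],[0,0,0]]]' 20
python3 -m handwheel '[[0.5,[0,-6,0],[0,0,0]],[0.5,[0,-12,0],[0,0,0]],[0.5,[0,-15,0],[0,0,0]],[0.5,[0,-15,0],[0,0,0]],[0.5,[0,-15,0],[0,0,0]],[0.5,[0,-15,0],[0,0,0]],[0.5,[0,-15,0],[0,0,0]],[0.5,[0,-15,0],[0,0,0]],[0.5,[0,0,0],[0,0,0]],[0.5,[0,0,0],[0,0,0]]]'
python3 - <<'E'
from rest import *
ps=pose(); print(env.state()["force"]); save("wrist","w21")
for n in("side","scene"):
    x,y_=proj(n,STOP)[0].astype(int); save(n,"p21"+n,(x-70,y_-70,110,85,7),[TOP,STOP])
    f=np.load(f"pics/p21{n}.npy"); x,y_=proj(n,W-60*XC)[0].astype(int); cv2.imwrite(f"pics/q21{n}.png",cv2.resize(f[y_-40:y_+40,x-50:x+50],None,fx=7,fy=7,interpolation=cv2.INTER_CUBIC))
E
```

```text
time_s: 33.1
ee_pos: [517.9, -1.9, 94.6]
ee_rot: [-89.9, -25.1, 4.4]
force: [0.3, 0.2, 0.4]
gripper_width: 45.5
time_s: 33.93
ee_pos: [472.4, -5.8, 193.3]
ee_rot: [-89.9, -25.3, 4.4]
force: [0.4, 0.5, -0.9]
gripper_width: 45.7
[ 0.39216303  0.49160988 -0.88014301]
```

View pics/p21side.png

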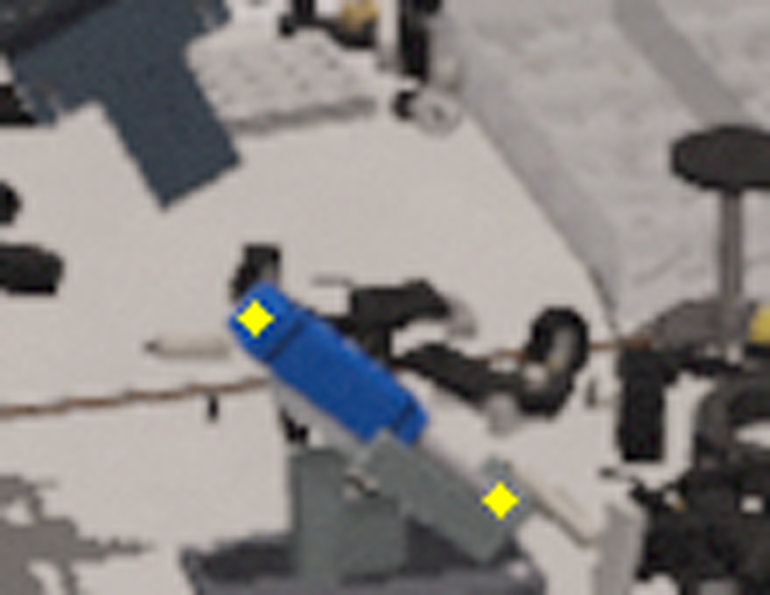

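View pics/p21scene.png

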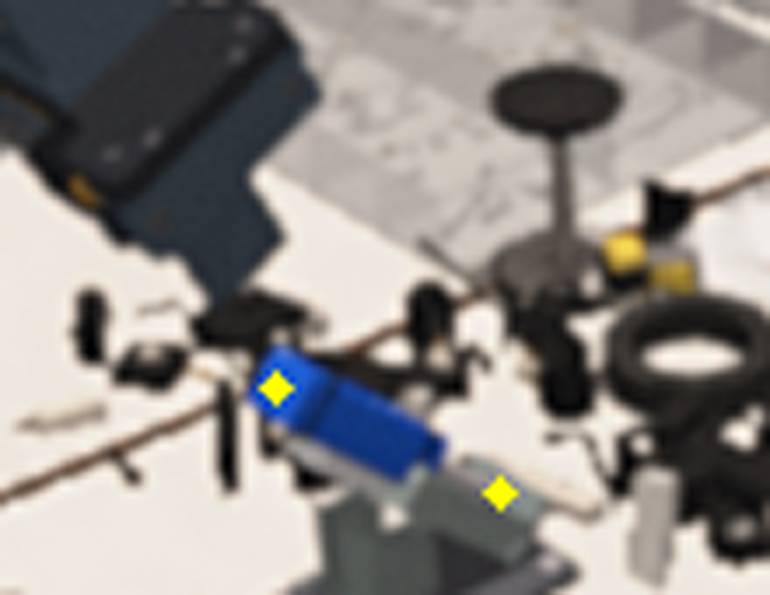

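View pics/q21scene.png

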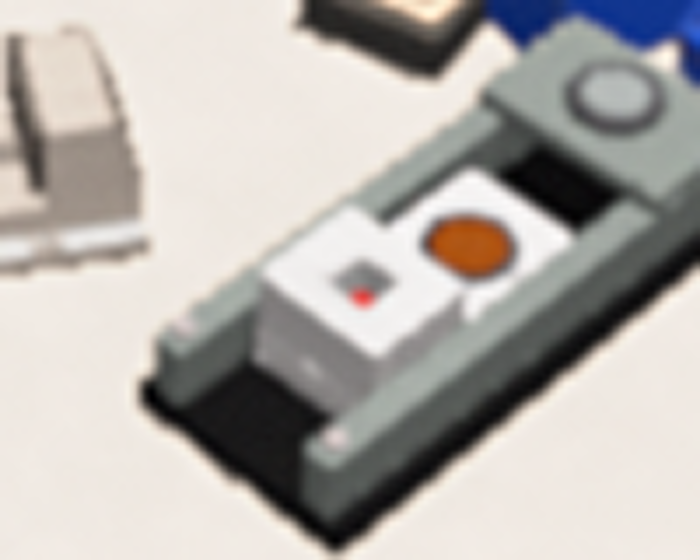

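Run:
```python
from rest import *
x,y=proj("scene",W-60*XC)[0].astype(int)
p=onz("scene",(x-50+363/7-.45,y-40+278/7-.45),46.5); q=np.array([570,-364.8,46.5]); print(p,np.linalg.norm(p-q),env.state()["time_s"])
env.job_done()
```

```text
[ 514.690227   -366.81655974   46.5       ] 55.34652204196256 34.0833
the job is handed in; nothing more can be done
```

I carried out every step and handed the job in at 34.1 s of the 66 s allowed. The hand-in gave no verdict.

- **First rest:** I laid the tool in the sloped rest and released it. It slid down against the stop, and the pictures put both ends within about 1.5 mm of where they belong.
- **Regrasp:** The first approach, straight along the tool's axis, came close to a wrist singularity. I took the handle 20° off its axis instead.
- **Button and slide:** With the pin I pressed the button until it bottomed, at about 11.6 N. I kept it down and pushed the slide until it stalled, with the side force rising to about 7 N and the tip 64 mm from its start. I did not see the gripper touch the slide.
- **Return:** I lifted the pin out, laid the tool back in the rest pin down, released it and backed the gripper away.

**Last checks:**
- **Tool:** it lies on its markers in both camera views.
- **Wrist force:** it is near zero.
- **Button:** the red button is visible and looks up, as at the start.
- **Slide travel:** my rough measure from the scene camera gave 55 mm, good to about 3 mm. The push stall implied the full 60 mm. The limit is 54 mm, so the camera reading is a thin margin on its own.
- **Bystanders:** I saw no sign of any being moved, but I took no final measurement of them.

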